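# Feed an empty can through the flap of the can-return box

### The arm

A 6-joint arm with a two-finger parallel gripper is mounted at the origin on the work surface. World frame = base frame: x ahead of the robot, y to its left, z up, the work surface at z = 0. Lengths are in m, angles in rad, forces in N, time in s.
With the tool pointing down it reaches from about 0.375 to 0.9 m from the base axis. Payload 3.1 kg.
Tool frame: the origin (TCP) lies midway between the tips of the shut fingers; the grasp point (between the pads) lies 19 mm behind it (manip.hold_point_z is the distance from the TCP to the grasp point, in m); z points along the fingers, y is the direction in which the jaws open and shut (so a half turn about z gives the same grasp; the last joint's range is limited). The gripper opens to 85 mm and grips with 20 to 120 N. Pads are 22 mm wide; open, the fingers measure 114 mm over their backs; the gripper's body (76 mm by 85 mm) begins 54 mm behind the grasp point. The pads swing forward as they close: fully open they stand 13 mm farther back than shut.
Start: joints at [-1.512, 0.527, 1.433, -0, 1.181, -0.178], TCP at [0.147, -0.608, 0.193] pointing down, gripper open.
Joint ranges: [-3.08, 3.08], [-0.75, 2.2], [0.22, 2.44], [-1.43, 4.57], [0, 2.65], [-2.85, 2.85]. Speed limits (rad/s): [2.79, 2.79, 3.14, 3.14, 3.14, 3.14].

### API

Orientations are given as a unit quaternion [x, y, z, w].
In Python, from station import manip gives the robot as it stands.
- The arm moves only by the tool drive_tool, never from a script. Its argument "motion" is one flat list of numbers, 7 for each row, row after row: the shift along the tool's x, y, z in mm, then the turn, a rotation vector about the tool's x, y, z in degrees, then the finger opening in mm, from 0 to 85.4. A call has 1 to 8 rows; each row is the pose to reach, as a shift and turn from the pose measured when the call began, along the tool's axes at that moment; what a row does not reach only later rows make up. A row lasts 1/8 s, in which the tool goes at most 62.5 mm and 10.7 degrees, less where a joint would pass 70% of its speed; a pose out of reach is approached as far as the arm can. A call with a gripper value outside its range is refused whole. The fingers move at their own pace and stop on an object; "force" is the grip in N (left out, the last holds). Time passes only in rows, so rows that repeat a pose let the fingers close. It gives the time, the measured TCP pose, the force and the opening at its end, in the units of the state.
- manip.sense(): the state, without advancing time (a new reading comes with each control period).
- manip.snapshot(name): name is "scene" or "top"; returns a dict with "color" (400x640x3 uint8, red, green, blue), "fx", "fy", "cx", "cy" (pixels), "view" (4x4, takes a point from world to camera coordinates). Camera axes: x right, y up, looking along -z (the intrinsics and any distortion apply to the point x, -y, -z); pixel columns grow to the right and rows downward; lengths in m; the calibration is good to about 2 mm. A picture is of the moment at which its call begins. There is no depth.
- manip.sign_off(): hands the job in, once; it reports no verdict.
The state is a dict: "t": time; "q": joint angles; "qd": joint speeds; "tau": joint torques, N m; "tcp_pos": TCP position; "tool_rot": TCP orientation; "force": force on the tool from outside, world axes, zero at the start; "ft_torque": the same for the moment, N m; "finger_gap": opening from 0.0 (shut) to 1.0 (fully open).
Only numpy, scipy, OpenCV 4.12 (cv2) and the standard library are available. Lean on these libraries where they do the work, as an engineer would, in place of code of your own. Each camera call takes 0.05 s, during which the arm holds its last target.

### The job

An empty drinks can lies in the trough of the can-return box on the kitchen counter. With the fingertips, push the can along the trough so that it noses the flap open, follow it in until it drops down inside, then draw the fingers back out so that the flap swings shut by itself. Only slide the can: do not lift it, squeeze it or press hard on it, do not force the flap, and leave the mug, the standing can and the jar as they are.

Things in the scene. Friction and masses are not known exactly. Their poses are not given: they have to be found in the camera images.
- return_box: Can-return box: fixed light-grey sheet-metal box, 280 mm long, 150 wide, 220 tall, a steel feed trough jutting 190 mm from its front. Origin: on the counter (z = 0) under the front face of the flap opening, mid-width. x: level feed direction, from the trough's open end (x = -190 mm) through the opening (x = 0) into the box (to +280); y across, z up. It may be turned up to 0.5 rad either way.
- trough_end (a point): Middle of the floor's edge at the trough's open rear end, x = -190 mm in the box's frame. The trough floor is level, its top 90 mm above the counter. Two round rails, 10 mm thick, lie on it at y = +-28 mm and keep the can central with 1 to 2 mm of play; side lips at y = +-46 mm reach 109 mm above the counter. Sheet steel, on which the can slides easily.
- opening (a point): Middle of the trough floor at the front face of the opening (x = 0), 90 mm above the counter. The opening is 98 mm wide and reaches up to the flap's hinge rod, 188 mm above the counter. Above the rod the hood slopes back at 45 degrees to 220 mm above the counter (at x = 32 mm). Upright fingers would meet rod and hood; fingers leaning 20 to 45 degrees, tips forward, fit in under the rod.
- inner_edge (a point): Middle of the floor's inner edge, x = +58 mm, 90 mm above the counter. From it a chute falls at 42 degrees to the bottom of the box. The can tips over this edge and slides down by itself once its middle is past it: its rear end is then up to about 6 mm inside the opening (x = 0 to +6 mm). Pushing the rear end on to x = +15 mm makes sure; the fingertips behind it must follow that far.
- flap (a joint): Gravity flap in the opening: grey plastic plate 92 mm wide, 84 mm high, about 22 g, hung from a rod along its top edge, 188 mm above the counter, 4 mm inside the opening. In rad: 0 = shut (hanging), growing as its lower edge swings inwards, to at most 1.45. No spring or latch: under 1 N opens it and it falls shut by itself within a second. It rests on what lies under it; the can lifts it to about 1.2.
- flap_bottom (a point): Middle of the lower edge of the flap.
- can_center (a point): Centre of the empty drinks can lying in the trough: thin steel with a white band, 66 mm diameter, 115 mm long, 34 to 55 g. Its long axis lies along the trough (box x) and its centre 33 mm above the trough floor, 123 mm above the counter. Each end is a flat face 53 mm across, 57.5 mm from the centre. It starts with its leading end 10 to 45 mm short of the opening.
- mug: White mug, 82 mm diameter, 92 mm tall, handle on its own +y side, standing on the counter beside the box; leave it alone. Origin: centre of its underside, z axis up.
- full_can: Full drinks can of the same make, 66 mm diameter, 115 mm tall, standing upright on the counter; leave it alone. Origin: centre of its underside, z axis up.
- jar: Clear glass jar with a steel lid, 92 mm diameter, 115 mm tall, standing on the counter; leave it alone. Origin: centre of its underside, z axis up.
Mind the look-alikes: they are no part of the job. Leave any green or red look-alike of the part that bears can_center alone.

How it is judged:
On the way, in this order (a step that is already met when the one before it is completed fails the run):
1. the can, still lying in the trough, has pushed the flap open with its leading part under it (value of joint flap above 0.6 rad and x of can_center in the frame of return_box between -0.04 and 0.03 m), for 0.1 s.
2. the can has dropped off the trough into the box (x of can_center in the frame of return_box above 0.11 m and height (world z) of can_center below 0.08 m), for 0.1 s.
At the end, for the whole second after the job is handed in: The can lies at rest inside the box, its centre more than 110 mm behind the opening and lower than 80 mm above the counter (off the trough floor); the flap hangs shut (under 0.06 rad) and still; mug, standing can and jar are within 15 mm of where they stood (all of step 2 and x of can_center in the frame of return_box below 0.28 m and value of joint flap below 0.06 rad and velocity of joint flap below 0.1 rad/s and linear speed of empty_can below 0.03 m/s and distance of each of mug, full_can, jar from where it was at the start of the episode below 0.015 m); the robot touches nothing.
It fails at once if the can is lifted off the trough (centre more than 20 mm above its resting height) (height (world z) of can_center above 0.143 m).
It fails at once if the can is squeezed or pressed hard (over 20 N from the fingers) (contact force between the fingers and empty_can above 20 N).
It fails at once if the can leaves the trough sideways or over its open end (y of can_center in the frame of return_box above 0.06 m or y of can_center in the frame of return_box below -0.06 m or x of can_center in the frame of return_box below -0.16 m).
It fails at once if the flap is forced (over 15 N from the robot) (contact force between the arm and flap above 15 N).
It fails at once if the mug, the standing can or the jar is shifted by more than 15 mm or tipped (distance of any of mug, full_can, jar from where it was at the start of the episode above 0.015 m or angle between any of mug, full_can, jar's own z axis and vertical above 0.2 rad).
It also fails if it takes over 38 s, if anything falls off the work surface, if the arm or the gripper's body presses on something with over 40 N, if the wrist force passes 120 N, or if a joint passes its speed limit or range.

## Working session

There is one attempt and no reset: what is moved stays moved. The work goes in short steps, Python scripts to look and compute and a tool call to move; the robot and the scene stay as the last step left them, time stands still between calls to the robot, and variables do not carry over. Pictures are saved under pics/ and viewed, and the job is handed in when it is done.

Besides the shell and the picture viewer there is one more tool, called after "Request:" as name(argument=value, ...), one argument or row to a line, values as JSON. drive_tool: Moves the arm, as the interface text tells. Its arguments: {"type":"object","properties":{"motion":{"type":"array","items":{"type":"number"}},"force":{"type":"number"}},"required":["motion"]}

```bash
mkdir -p pics; ls
python3 - <<'E'
from station import manip
import cv2,json,numpy as np
for n in("scene","top"):
    s=manip.snapshot(n)
    cv2.imwrite(f"pics/{n}0.png",s["color"][:,:,::-1])
    np.savez(f"{n}0.npz",**s)
    print(n,s["fx"],s["fy"],s["cx"],s["cy"],[k for k in s]);print(np.round(s["view"],4))
print(manip.sense())
E
```

```text
pics
scene 408.95392114367706 408.95392114367706 318.8510311646431 200.48319366570462 ['color', 'fx', 'fy', 'cx', 'cy', 'view']
[[-9.9670e-01  8.0500e-02 -2.2000e-03  5.0210e-01]
 [-6.8000e-02 -8.2600e-01  5.5960e-01 -3.0000e-04]
 [ 4.3200e-02  5.5790e-01  8.2880e-01 -1.0307e+00]
 [ 0.0000e+00  0.0000e+00  0.0000e+00  1.0000e+00]]
top 498.2221849450186 498.2221849450186 322.2308047430929 197.75497799965012 ['color', 'fx', 'fy', 'cx', 'cy', 'view']
[[-0.0046 -0.9999 -0.0158  0.0298]
 [ 0.9957 -0.006   0.0922 -0.5238]
 [-0.0923 -0.0153  0.9956 -1.3263]
 [ 0.      0.      0.      1.    ]]
{'t': 0.1, 'q': array([-1.51247957e+00,  5.28344982e-01,  1.43378234e+00,  5.20292254e-06,
        1.18140607e+00, -1.78504691e-01]), 'qd': array([-0.00039485, -0.0028648 , -0.00244255,  0.00043786,  0.00053004,
        0.00145709]), 'tau': array([-4.18223080e-04, -4.43305421e+01, -1.78587198e+01, -1.93387532e-04,
        3.87140593e-03, -8.47501610e-06]), 'tcp_pos': array([ 0.14661842, -0.60681734,  0.19184629]), 'tool_rot': array([ 9.92997287e-01,  1.18133170e-01,  6.06797445e-05, -9.68474503e-04]), 'force': array([ 0.20994589,  0.30177884, -1.02359899]), 'ft_torque': array([ 0.05254255, -0.06386784,  0.04089664]), 'finger_gap': 1.0001262606551586}
```

View pics/scene0.png

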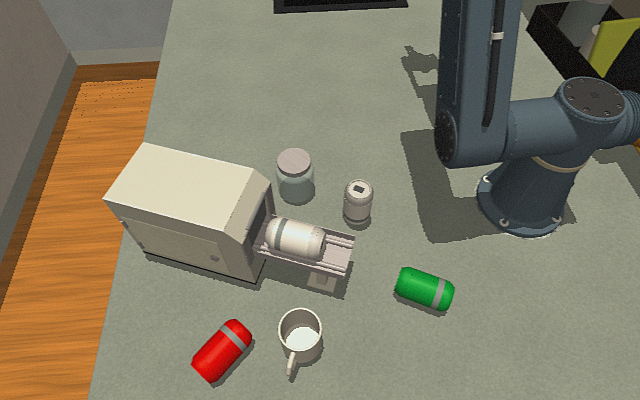

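View pics/top0.png

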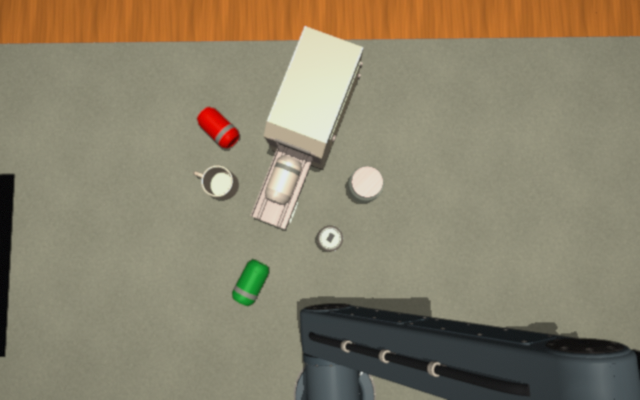

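Candidates: the white-banded can in the trough (scene 297,238; top 283,180); the standing full can (scene 358,203; top 329,238); the green can (424,289) and the red can (222,350). The one lying in the trough fits the description. I'll check it in a close crop.

Run:
```python
import cv2
a=cv2.imread("pics/top0.png")[15:255,190:400]
b=cv2.imread("pics/scene0.png")[135:305,95:375]
cv2.imwrite("pics/topc.png",cv2.resize(a,None,fx=2.5,fy=2.5,interpolation=cv2.INTER_CUBIC))
cv2.imwrite("pics/scenec.png",cv2.resize(b,None,fx=2.8,fy=2.8,interpolation=cv2.INTER_CUBIC))
```

```text
(no output)
```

View pics/topc.png

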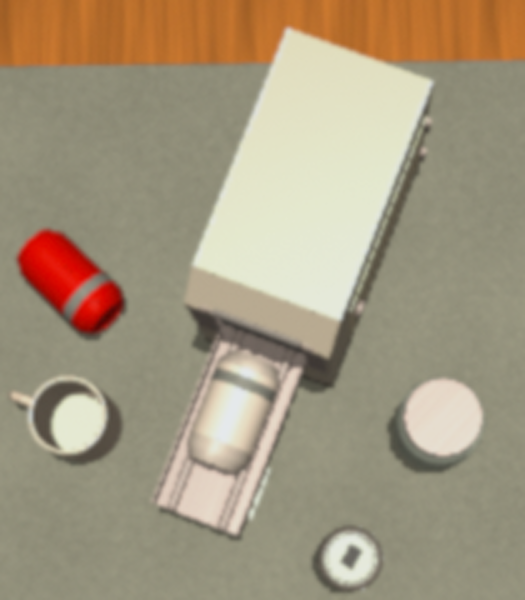

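View pics/scenec.png

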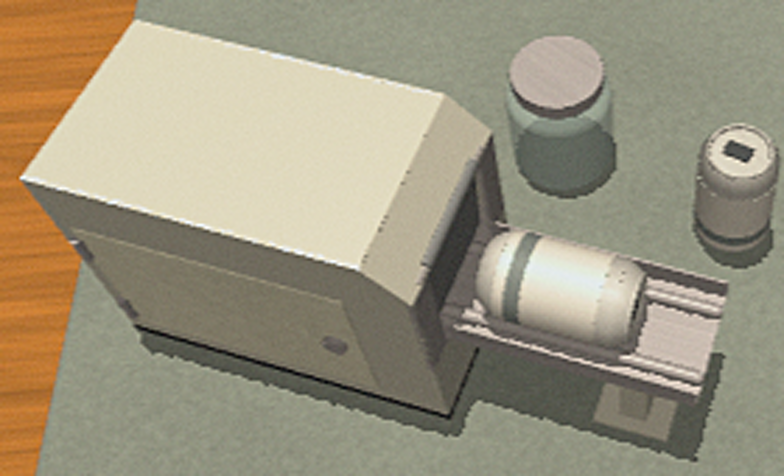

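The crops show the white can with the grey band lying in the trough, its rear end toward the open end (top crop about 215,470). I'll fit the box pose from its corner pixels, using both views.

```bash
cat > h.py <<'E'
import numpy as np
from scipy.optimize import least_squares
def load(n): return dict(np.load(n))
def proj(s,P):
    c=(s["view"]@np.c_[P,np.ones(len(P))].T).T[:,:3]
    return np.c_[s["cx"]+s["fx"]*c[:,0]/-c[:,2], s["cy"]+s["fy"]*-c[:,1]/-c[:,2]]
def ray(s,px,z):
    V=s["view"];R=V[:3,:3];o=-R.T@V[:3,3]
    d=R.T@np.array([(px[0]-s["cx"])/s["fx"],-(px[1]-s["cy"])/s["fy"],-1])
    return o+d*(z-o[2])/d[2]
def b2w(p,B):
    c,s=np.cos(p[2]),np.sin(p[2]);B=np.atleast_2d(B)
    return np.c_[p[0]+c*B[:,0]-s*B[:,1],p[1]+s*B[:,0]+c*B[:,1],B[:,2]]
def w2b(p,W):
    c,s=np.cos(p[2]),np.sin(p[2]);d=np.atleast_2d(W)-[p[0],p[1],0]
    return np.c_[c*d[:,0]+s*d[:,1],-s*d[:,0]+c*d[:,1],d[:,2]]
E
python3 - <<'E'
from h import *
T=load("top0.npz");S=load("scene0.npz")
# y+ = left (box looking +x)
B=np.array([[.28,.075,.22],[.28,-.075,.22],[.032,.075,.22],[.032,-.075,.22],[0,.075,.188],[0,-.075,.188],[-.19,.046,.109],[-.19,-.046,.109]])
t=np.array([[289,28],[433,80],[194,268],[340,318],[187,303],[330,357],[157,503],[240,537]])/2.5+[190,15]
s=np.array([[22,178],[137,20],[360,268],[442,95],[413,304],[492,136],[698,398],[727,285]])/2.8+[95,135]
# scene camera: near side = +y?
print(ray(T,t[2],.22),ray(S,s[2],.22),ray(T,t[6],.109),ray(S,s[6],.109))
def f(p,w=(1,1)): 
    W=b2w(p,B);return np.r_[(proj(T,W)-t).ravel()*w[0],(proj(S,W)-s).ravel()*w[1]]
for w in((1,1),(1,0),(0,1)):
    r=least_squares(f,[.7,.05,-.3],args=(w,));print(w,r.x)
    if w==(1,1):p=r.x;print(np.round(r.fun.reshape(-1,2),1).tolist())
np.save("p.npy",p)
for n,px in dict(rearbot=(215,470),front=(252,350),c=(234,410)).items():
    print(n,w2b(p,ray(T,np.array(px)/2.5+[190,15],.123)))
E
```

```text
[0.68526533 0.15184056 0.22      ] [0.68676545 0.15759659 0.22      ] [0.47021951 0.20216552 0.109     ] [0.47105514 0.21616766 0.109     ]
(1, 1) [ 0.63103632  0.09785545 -0.37145727]
[[-1.7, -0.2], [-0.6, 0.4], [-1.8, -1.2], [-0.7, 1.2], [-2.2, 0.3], [-1.4, 0.5], [-3.0, -0.2], [-2.5, -0.8], [-0.9, -1.1], [-0.9, -1.6], [-0.7, -0.7], [1.2, -1.8], [-0.2, -0.5], [0.1, -3.1], [-0.2, -3.1], [0.6, -2.0]]
(1, 0) [ 0.63095529  0.09341913 -0.36301236]
(0, 1) [ 0.63080966  0.1017809  -0.3771806 ]
rearbot [[-0.13588938 -0.00575769  0.123     ]]
front [[-0.00886944  0.0039176   0.123     ]]
c [[-0.07246856 -0.00141285  0.123     ]]
```

The two views disagree by about 8 mm in y. I'll overlay the fit to find out which points are off.

Run:
```python
from h import *
import cv2
p=np.load("p.npy")
B=np.array([[.28,.075,.22],[.28,-.075,.22],[.032,.075,.22],[.032,-.075,.22],[0,.075,.188],[0,-.075,.188],[-.19,.046,.109],[-.19,-.046,.109],[-.19,0,.09],[0,.046,.109],[0,-.046,.109]])
for n,(x0,y0,x1,y1),k in(("top",(245,15,385,245),2.6),("scene",(95,135,375,305),2.8)):
    s=load(n+"0.npz");im=cv2.imread(f"pics/{n}0.png")[y0:y1,x0:x1]
    im=cv2.resize(im,None,fx=k,fy=k,interpolation=cv2.INTER_CUBIC)
    for q in (proj(s,b2w(p,B))-[x0-.5,y0-.5])*k: cv2.drawMarker(im,tuple(int(v) for v in np.round(q)),(0,0,255),cv2.MARKER_CROSS,9,1)
    cv2.imwrite(f"pics/ov_{n}.png",im)
```

```text
(no output)
```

View pics/ov_top.png

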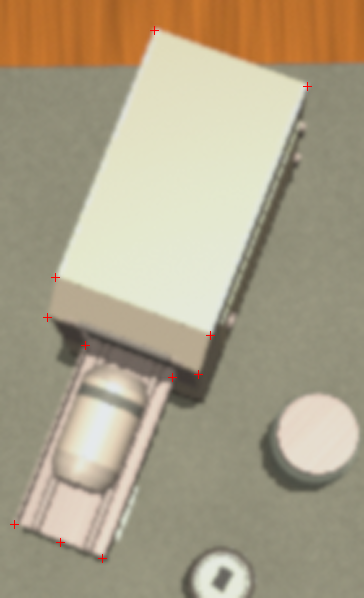

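View pics/ov_scene.png

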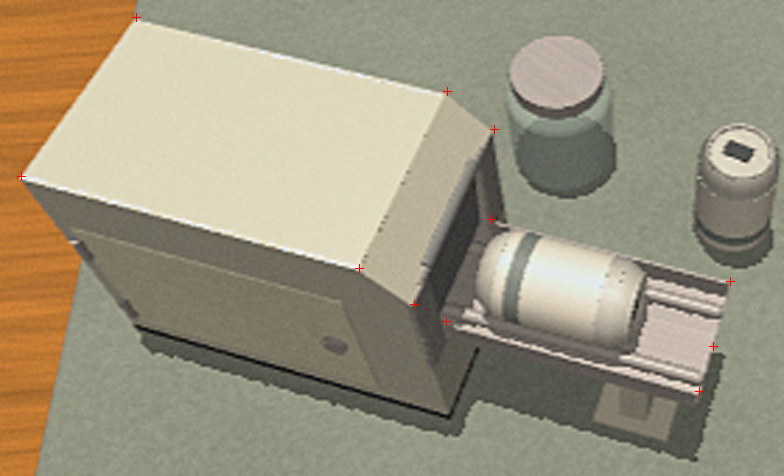

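```bash
python3 - <<'E'
from station import manip
from h import *
print([a for a in dir(manip) if a[0]!='_'], manip.hold_point_z)
T=load("top0.npz");p=np.load("p.npy")
for n,px,z in(("jar",(366,183),.115),("full",(329,238),.115),("mug",(218,182),.092),("green",(251,282),.06)): 
    w=ray(T,px,z);print(n,w,w2b(p,w))
print(b2w(p,[[-.19,0,.09],[-.16,0,.11],[.01,0,.11]]))
E
cat > plan.py <<'E'
# plan.py : prints rows from the current pose to target (box-frame x,y, world z, tilt deg)
import sys
from station import manip
from h import *
from scipy.spatial.transform import Rotation as R, Slerp
p=np.load("p.npy")
def rot(tilt,yaw):
    t=np.radians(tilt);h=np.array([np.cos(yaw),np.sin(yaw),0])
    z=np.sin(t)*h+[0,0,-np.cos(t)];y=np.array([-np.sin(yaw),np.cos(yaw),0])
    return R.from_matrix(np.c_[np.cross(y,z),y,z])
def rows(pos,Rt,n):
    s=manip.sense();R0=R.from_quat(s["tool_rot"])
    d=R0.inv().apply(np.asarray(pos)-s["tcp_pos"])*1000
    rv=(R0.inv()*Rt).as_rotvec(degrees=True)
    print("total",np.round(d,1),np.round(rv,1),"norms",np.linalg.norm(d)/n,np.linalg.norm(rv)/n)
    for i in range(1,n+1): print(np.round(np.r_[d,rv]*i/n,1).tolist())
E
python3 - <<'E'
from plan import *
s=manip.sense();print(s["t"],s["tcp_pos"])
# waypoint 1: same kind of pose, swung
rows([.42,-.40,.32],rot(0,-.3-0.7),8)
rows([.42,-.40,.32],rot(0,-2.1),8)
E
```

```text
['PlanningError', 'hold_point_z', 'sense', 'sign_off', 'snapshot'] 0.0187
jar [ 0.5524558  -0.08534589  0.115     ] [[-0.00672402 -0.19922956  0.115     ]]
full [0.4140898  0.00913309 0.115     ] [[-0.16994675 -0.16141732  0.115     ]]
mug [0.5603613 0.2959225 0.092    ] [[-0.13774807  0.15890558  0.092     ]]
green [0.30146587 0.2130519  0.06      ] [[-0.34890683 -0.01228542  0.06      ]]
[[0.45399444 0.16682045 0.09      ]
 [0.48194842 0.15593124 0.11      ]
 [0.64035432 0.09422571 0.11      ]]
0.1 [ 0.14661842 -0.60681734  0.19184629]
total [ 314.3 -137.2 -127.8] [-1.000e-01 -1.000e-01 -1.091e+02] norms 45.746289757858186 13.641937877252312
[39.3, -17.1, -16.0, -0.0, -0.0, -13.6]
[78.6, -34.3, -31.9, -0.0, -0.0, -27.3]
[117.9, -51.4, -47.9, -0.0, -0.0, -40.9]
[157.2, -68.6, -63.9, -0.0, -0.1, -54.6]
[196.4, -85.7, -79.9, -0.0, -0.1, -68.2]
[235.7, -102.9, -95.8, -0.0, -0.1, -81.9]
[275.0, -120.0, -111.8, -0.0, -0.1, -95.5]
[314.3, -137.2, -127.8, -0.1, -0.1, -109.1]
total [ 314.3 -137.2 -127.8] [ -0.1  -0.1 -46.1] norms 45.746289757858186 5.763779241097944
[39.3, -17.1, -16.0, -0.0, -0.0, -5.8]
[78.6, -34.3, -31.9, -0.0, -0.0, -11.5]
[117.9, -51.4, -47.9, -0.0, -0.0, -17.3]
[157.2, -68.6, -63.9, -0.0, -0.0, -23.1]
[196.4, -85.7, -79.9, -0.1, -0.0, -28.8]
[235.7, -102.9, -95.8, -0.1, -0.0, -34.6]
[275.0, -120.0, -111.8, -0.1, -0.1, -40.3]
[314.3, -137.2, -127.8, -0.1, -0.1, -46.1]
```

Request:
drive_tool(
  motion=[40,-18,-16,0,0,-6,0,80,-36,-32,0,0,-12,0,120,-52,-48,0,0,-18,0,160,-70,-64,0,0,-25,0,200,-88,-80,0,0,-32,0,240,-105,-96,0,0,-39,0,280,-120,-112,0,0,-46,0,315,-137,-128,0,0,-52,0],
  force=20,
)

```text
t: 1.1
tcp_pos: [0.4217, -0.3988, 0.3202]
tool_rot: [0.84, 0.543, 0.0, -0.001]
force: [0.5, -0.1, -0.2]
finger_gap: 0.003
```

Run:
```python
from plan import *
s=manip.sense();print(s["t"],s["tcp_pos"],s["q"],s["finger_gap"])
rows([.46,-.05,.32],rot(0,p[2]),8)
```

```text
1.1 [ 0.42170102 -0.39875951  0.32021482] [-9.50526851e-01  3.47560503e-01  1.37370618e+00  1.10540656e-03
  1.42286417e+00 -5.28186622e-01] 0.002503054053110471
total [ 333.8 -108.1    1.1] [  0.   -0.2 -92.9] norms 43.85702124497748 11.615612161073198
[41.7, -13.5, 0.1, 0.0, -0.0, -11.6]
[83.4, -27.0, 0.3, 0.0, -0.0, -23.2]
[125.2, -40.5, 0.4, 0.0, -0.1, -34.8]
[166.9, -54.0, 0.6, 0.0, -0.1, -46.5]
[208.6, -67.5, 0.7, 0.0, -0.1, -58.1]
[250.3, -81.1, 0.9, 0.0, -0.1, -69.7]
[292.1, -94.6, 1.0, 0.0, -0.2, -81.3]
[333.8, -108.1, 1.1, 0.0, -0.2, -92.9]
```

Request:
drive_tool(
  motion=[42,-14,0,0,0,-10,0,84,-27,0,0,0,-20,0,126,-41,0,0,0,-30,0,168,-54,0,0,0,-40,0,210,-68,0,0,0,-50,0,252,-82,0,0,0,-60,0,292,-95,0,0,0,-70,0,334,-108,0,0,0,-80,0],
)

```text
t: 2.1
tcp_pos: [0.4598, -0.0484, 0.3209]
tool_rot: [0.292, 0.957, 0.001, -0.001]
force: [1.0, -0.5, -0.1]
finger_gap: 0.001
```

Run:
```python
from plan import *
s=manip.sense();print(s["t"],s["tcp_pos"],s["q"],s["finger_gap"])
rows(b2w(p,[-.175,0,.26])[0],rot(30,p[2]),6)
```

```text
2.1 [ 0.45980841 -0.04840551  0.32087429] [-0.34911154  0.15874871  1.63710092  0.00244021  1.34778178 -1.32885863] 0.0007221806817719552
total [110.1 178.6  61.5] [ -3.2 -30.  -12.4] norms 36.431263168327696 5.4352258945596
[18.3, 29.8, 10.2, -0.5, -5.0, -2.1]
[36.7, 59.5, 20.5, -1.1, -10.0, -4.1]
[55.0, 89.3, 30.7, -1.6, -15.0, -6.2]
[73.4, 119.0, 41.0, -2.1, -20.0, -8.2]
[91.7, 148.8, 51.2, -2.7, -25.0, -10.3]
[110.1, 178.6, 61.5, -3.2, -30.0, -12.4]
```

Request:
drive_tool(
  motion=[18,30,10,-0.5,-5,-2,0,37,60,20,-1,-10,-4,0,55,90,30,-1.5,-15,-6,0,73,120,41,-2,-20,-8,0,92,149,51,-2.7,-25,-10,0,110,179,62,-3.2,-30,-12.4,0,110,179,62,-3.2,-30,-12.4,0],
)

```text
t: 2.98
tcp_pos: [0.4653, 0.1639, 0.2573]
tool_rot: [0.175, 0.951, -0.048, 0.252]
force: [-0.9, -0.6, 0.1]
finger_gap: 0.0
```

Run:
```python
from plan import *
import cv2
s=manip.sense();print(s["t"],s["tcp_pos"],w2b(p,s["tcp_pos"]),s["q"],s["force"])
rows(b2w(p,[-.165,0,.16])[0],rot(38,p[2]),4)
for n in("scene","top"):
    d=manip.snapshot(n);q=proj(d,s["tcp_pos"][None])[0];print(n,q)
    im=d["color"][:,:,::-1].copy()
    np.savez(n+"1.npz",**d);x,y=int(q[0])-110,int(q[1])-90
    x=max(0,min(x,420));y=max(0,min(y,220))
    im=cv2.resize(im[y:y+180,x:x+220],None,fx=3,fy=3,interpolation=cv2.INTER_CUBIC)
    cv2.drawMarker(im,(int((q[0]-x+.5)*3),int((q[1]-y+.5)*3)),(0,0,255),0,9,1)
    print(x,y);cv2.imwrite(f"pics/{n}1.png",im)
```

```text
2.975 [0.46533457 0.16391743 0.25728635] [[-0.17837955  0.00141113  0.25728635]] [ 0.33144783  0.16447594  1.97063667 -0.54314116  0.6686592  -0.50217194] [-0.93926443 -0.57809542  0.05484719]
total [36.7 -1.2 91.1] [ 0.1 -8.2  0.4] norms 24.55305168923174 2.062556562016759
[9.2, -0.3, 22.8, 0.0, -2.1, 0.1]
[18.3, -0.6, 45.5, 0.0, -4.1, 0.2]
[27.5, -0.9, 68.3, 0.1, -6.2, 0.3]
[36.7, -1.2, 91.1, 0.1, -8.2, 0.4]
scene [348.32851395 213.99413034]
238 123
top [259.58963937 214.623894  ]
149 124
```

View pics/scene1.png

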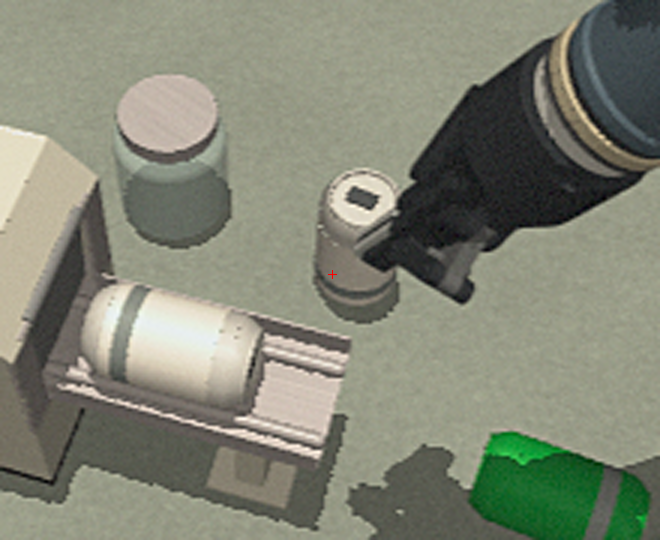

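View pics/top1.png

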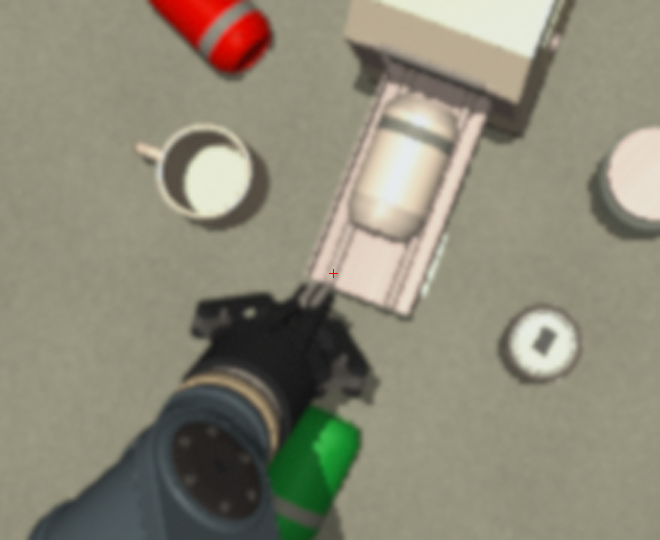

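Run:
```python
from plan import *
import cv2
T=load("top1.npz");S=load("scene1.npz")
for d in(T,S):print(d["fx"],d["cx"])
def tri(a,b):
    f=lambda X:np.r_[proj(T,X[None])[0]-a,proj(S,X[None])[0]-b]
    r=least_squares(f,[.46,.16,.25]);return r.x,r.fun
print(tri(np.array([254,221.]),np.array([362,207.])),manip.sense()["tcp_pos"])
for n,d,(x,y) in(("top",T,(215,190)),("scene",S,(325,165))):
    im=d["color"][y:y+80,x:x+110,::-1];im=cv2.convertScaleAbs(im,alpha=1.8,beta=20)
    cv2.imwrite(f"pics/{n}1b.png",cv2.resize(im,None,fx=7,fy=7,interpolation=cv2.INTER_CUBIC))
```

```text
498.2221849450186 322.2308047430929
408.95392114367706 318.8510311646431
(array([0.44702907, 0.17203429, 0.28991847]), array([-0.32050786,  1.18859696, -0.92315195, -0.14427449])) [0.4678989  0.16201345 0.25921338]
```

View pics/scene1b.png

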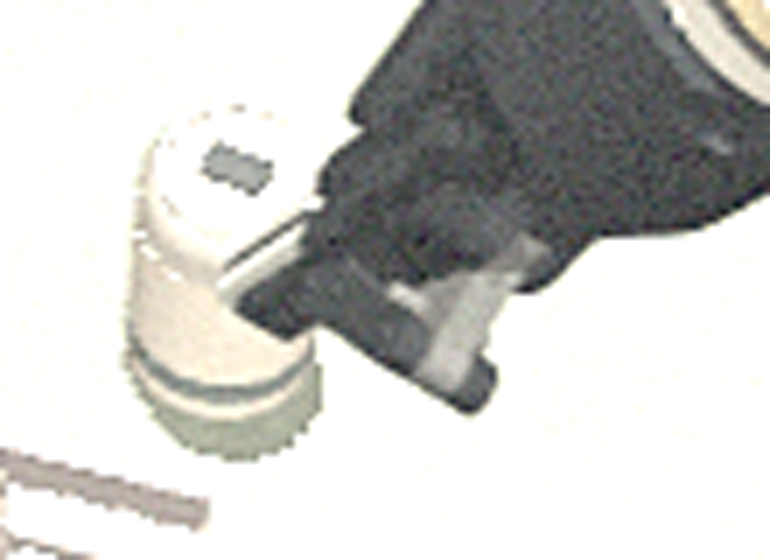

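View pics/top1b.png

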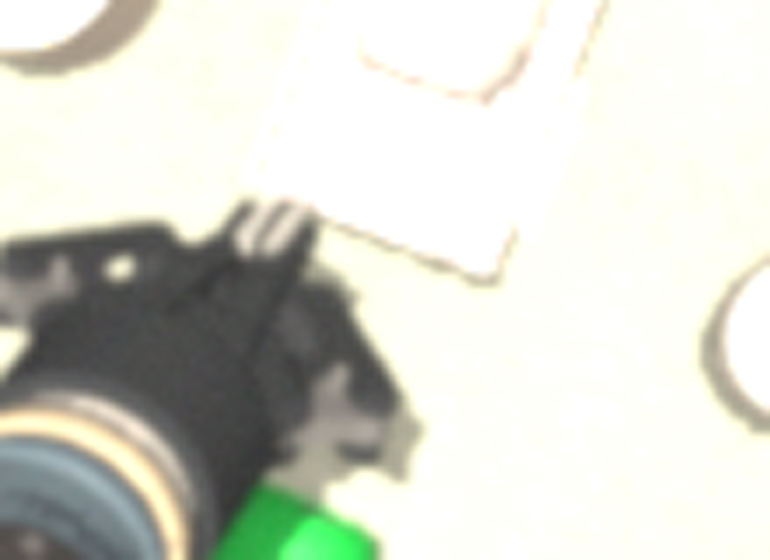

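Run:
```python
from plan import *
import cv2
o=[]
for n,(x,y) in(("top",(215,190)),("scene",(325,165))):
    A=load(n+"0.npz")["color"];B=load(n+"1.npz")["color"]
    d=cv2.absdiff(A,B)[y:y+80,x:x+55*2]
    o.append(cv2.resize(cv2.convertScaleAbs(d,alpha=2.5),None,fx=5,fy=5,interpolation=cv2.INTER_NEAREST))
cv2.imwrite("pics/diff1.png",np.vstack(o)[:,:,::-1])
```

```text
(no output)
```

View pics/diff1.png

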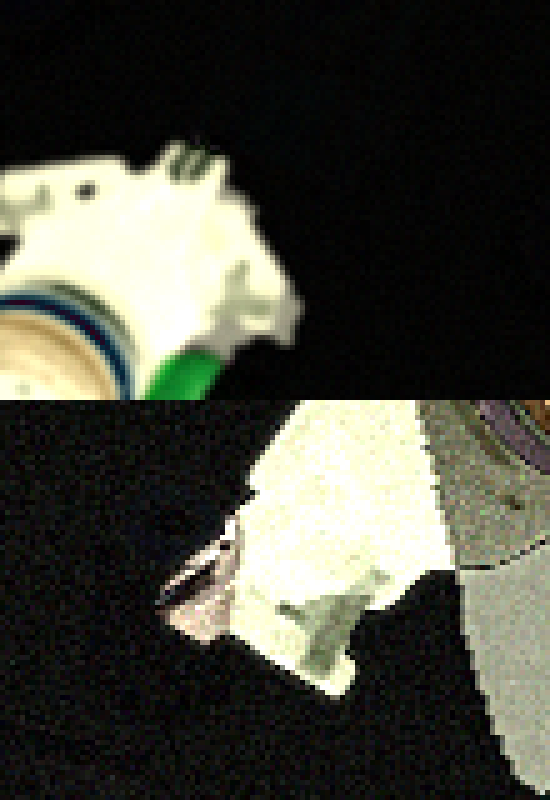

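Run:
```python
from plan import *
import cv2
s=manip.sense();print(s["t"],s["tcp_pos"],w2b(p,s["tcp_pos"]),s["finger_gap"],np.abs(s["qd"]).max())
o=[]
for n,(x,y) in(("top",(215,170)),("scene",(305,165))):
    d=manip.snapshot(n);np.savez(n+"2.npz",**d);B=d["color"]
    A=load(n+"0.npz")["color"]
    q=(proj(d,s["tcp_pos"][None])[0]-[x,y]+.5)*5;print(n,q/5+[x,y])
    d=cv2.resize(cv2.convertScaleAbs(cv2.absdiff(A,B)[y:y+80,x:x+110],alpha=2.5),None,fx=5,fy=5,interpolation=cv2.INTER_NEAREST)
    cv2.drawMarker(d,tuple(int(v) for v in q),(0,255,255),0,11,1);o.append(d)
cv2.imwrite("pics/diff2.png",np.vstack(o)[:,:,::-1]);print(manip.sense()["t"])
```

```text
3.075 [0.4678989  0.16201345 0.25921338] [[-0.17529902  0.00056779  0.25921338]] -0.003319267104627101 0.04002315621201902
top [260.82606532 213.92315446]
scene [347.28196723 213.07036628]
3.175
```

View pics/diff2.png

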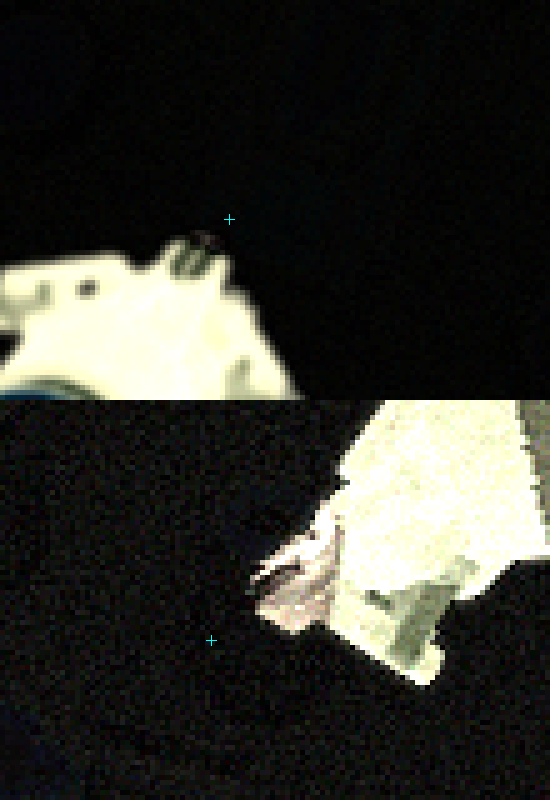

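Run:
```python
from plan import *
T=load("top2.npz");S=load("scene2.npz")
def tri(a,b):
    f=lambda X:np.r_[proj(T,X[None])[0]-a,proj(S,X[None])[0]-b]
    r=least_squares(f,[.46,.16,.25]);return np.round(r.x,4),np.round(r.fun,1)
a=lambda*v:np.array(v,float)
print("jar",tri(a(366.5,182),a(294,161)))
print("full",tri(a(329.5,238),a(358.7,189)))
print("roof front right", tri(a(326,142.2),a(252.9,168.9)))
print("roof front left", tri(a(267.6,122.2),a(223.6,230.7)))
print("roof rear left", tri(a(305.6,26.2),a(102.9,198.6)))
t,r=tri(a(255,217.4),a(358,206.5));print("tip",t,r); s=manip.sense();print(R.from_quat(s["tool_rot"]).inv().apply(t-s["tcp_pos"])*1000)
```

```text
jar (array([ 0.5557, -0.0872,  0.1062]), array([-0. ,  0.1, -0.1, -0. ]))
full (array([0.4142, 0.0079, 0.1085]), array([ 0., -0.,  0.,  0.]))
roof front right (array([0.6373, 0.0147, 0.2127]), array([-0. ,  0.3, -0.2, -0. ]))
roof front left (array([0.6881, 0.1528, 0.2119]), array([ 0. , -0.3,  0.2,  0. ]))
roof rear left (array([0.9223, 0.0624, 0.211 ]), array([ 0. ,  0.1, -0.1, -0. ]))
tip [0.4539 0.1702 0.2896] [-0.4  1.6 -1.2 -0.2]
[  0.32754898   3.09647028 -34.32908414]
```

Request:
drive_tool(
  motion=[9,0,23,0,-2,0,0,18,0,46,0,-4,0,0,27,0,68,0,-6,0,0,36,0,90,0,-8,0,0,36,0,90,0,-8,0,0],
)

```text
t: 3.8
tcp_pos: [0.4823, 0.1542, 0.1629]
tool_rot: [0.176, 0.929, -0.061, 0.319]
force: [-0.0, 0.6, 0.7]
finger_gap: -0.005
```

```bash
cat > look.py <<'E'
from plan import *
import cv2,sys
k=sys.argv[1]
s=manip.sense();print(s["t"],"box",w2b(p,s["tcp_pos"]).round(4),"tilt",np.degrees(np.arccos(-R.from_quat(s["tool_rot"]).as_matrix()[2,2])).round(1),s["q"].round(2),s["force"].round(1))
o=[]
for n,(x,y) in(("top",(220,100)),("scene",(225,160))):
    d=manip.snapshot(n);np.savez(n+k+".npz",**d)
    im=cv2.resize(d["color"][y:y+150,x:x+160,::-1],None,fx=4,fy=4,interpolation=cv2.INTER_CUBIC)
    q=(proj(d,s["tcp_pos"][None])[0]-[x,y]+.5)*4
    cv2.drawMarker(im,tuple(int(v) for v in q),(255,0,255),0,9,1)
    im=cv2.resize(im,(396,371)) if 0 else im
    o.append(im)
cv2.imwrite(f"pics/look{k}t.png",o[0]);cv2.imwrite(f"pics/look{k}s.png",o[1])
E
python3 look.py 3
```

```text
3.8 box [[-0.159  -0.0015  0.1629]] tilt 37.9 [ 0.37  0.4   2.15 -1.41  0.43  0.45] [-0.   0.6  0.7]
```

View pics/look3t.png

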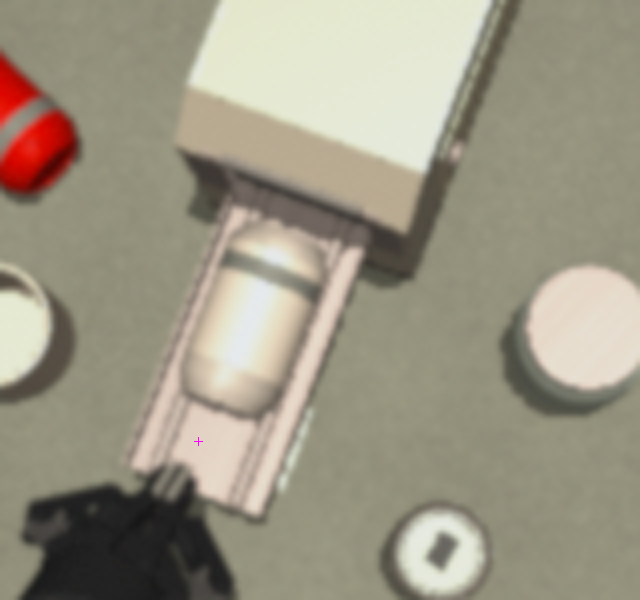

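View pics/look3s.png

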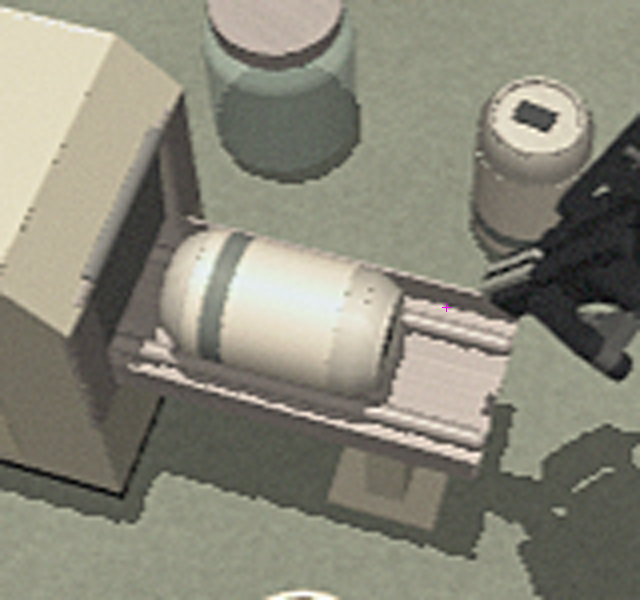

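Run:
```python
from plan import *
T=load("top3.npz");S=load("scene3.npz")
def tri(a,b):
    f=lambda X:np.r_[proj(T,X[None])[0]-a,proj(S,X[None])[0]-b]
    r=least_squares(f,[.46,.16,.25]);return np.round(r.x,4),np.round(r.fun,1)
a=lambda*v:np.array(v,float)
t,r=tri(a(262.9,217),a(348,231));print("tip",t,r,w2b(p,t)); s=manip.sense();print(R.from_quat(s["tool_rot"]).inv().apply(t-s["tcp_pos"])*1000)
# trough-end lips and rails by triangulation
print("lipL",tri(a(220+130/4,100+464/4),a(225+470/4,160+465/4)), "lipR",tri(a(220+265/4,100+520/4),a(225+517/4,160+315/4)))
rows(b2w(p,[-.16,0,.125])[0],rot(28,p[2]),4)
```

```text
tip [0.4628 0.1644 0.1989] [-0.   0.1 -0.1 -0. ] [[-0.18091642  0.00094081  0.1989    ]]
[ -4.0450516    1.86754767 -41.3286886 ]
lipL (array([0.4722, 0.2058, 0.0898]), array([ 0. , -0.2,  0.1,  0. ])) lipR (array([0.4364, 0.1192, 0.0827]), array([ 0.1, -0.3,  0.3,  0. ]))
total [25.   1.  29.8] [-0.1 10.  -0.2] norms 9.720110772000297 2.5021376497626786
[6.2, 0.3, 7.4, -0.0, 2.5, -0.0]
[12.5, 0.5, 14.9, -0.1, 5.0, -0.1]
[18.7, 0.8, 22.3, -0.1, 7.5, -0.1]
[25.0, 1.0, 29.8, -0.1, 10.0, -0.2]
```

Run:
```python
from plan import *
T=load("top0.npz");S=load("scene0.npz")
B=np.array([[.28,.075,.22],[.28,-.075,.22],[.032,.075,.22],[.032,-.075,.22],[0,.075,.188],[0,-.075,.188],[-.19,.047,.09],[-.19,-.047,.09]])
t=np.array([[289,28],[433,80],[194,268],[340,318],[187,303],[330,357],[157,503],[240,537]])/2.5+[189.7,14.7]
s=np.array([[22,178],[137,20],[360,268],[442,95],[413,304],[492,136],[698,398],[727,285]])/2.8+[94.7,134.7]
# shared small per-camera pixel shift (calibration error) as nuisance, weak prior
def f(v):
    W=b2w(v[:3],B);return np.r_[(proj(T,W)+v[3:5]-t).ravel(),(proj(S,W)+v[5:7]-s).ravel(),v[3:]/1.0]
r=least_squares(f,[.63,.1,-.37,0,0,0,0]);print(r.x.round(4));print(r.fun[:32].reshape(-1,2).round(1).tolist())
p=r.x[:3];np.save("p.npy",p);np.save("shift.npy",r.x[3:])
for n in("rearbot",(215,470)),("front",(252,350)):
    print(n[0],w2b(p,ray(T,np.array(n[1])/2.5+[189.7,14.7]-r.x[3:5],.123)))
```

```text
[ 0.6314  0.0957 -0.3642  0.3496 -0.1751  0.199   1.1091]
[[-1.0, -0.3], [0.2, -0.1], [-0.4, -1.0], [0.8, 0.9], [-0.7, 0.4], [0.3, 0.3], [-0.2, 0.4], [0.6, -0.4], [-0.7, 0.3], [-1.1, -0.3], [-0.1, -0.1], [1.2, -1.2], [0.4, -0.1], [0.1, -2.6], [-0.3, 1.1], [0.3, 1.9]]
rearbot [[-0.13734336 -0.00122047  0.123     ]]
front [[-0.01025351  0.00755014  0.123     ]]
```

Run:
```python
from plan import *
rows(b2w(p,[-.165,0,.125])[0],rot(28,p[2]),4)
```

```text
total [28.  -2.1 27.4] [-0.3 10.  -0.5] norms 9.810964018745064 2.5066026413780147
[7.0, -0.5, 6.9, -0.1, 2.5, -0.1]
[14.0, -1.1, 13.7, -0.2, 5.0, -0.3]
[21.0, -1.6, 20.6, -0.3, 7.5, -0.4]
[28.0, -2.1, 27.4, -0.3, 10.0, -0.5]
```

Request:
drive_tool(
  motion=[7,-0.5,7,0,2.5,0,0,14,-1,14,0,5,0,0,21,-1.5,21,0,7.5,0,0,28,-2,27,0,10,-0.5,0,28,-2,27,0,10,-0.5,0],
)

```text
t: 4.53
tcp_pos: [0.4789, 0.1536, 0.1263]
tool_rot: [0.179, 0.953, -0.046, 0.239]
force: [-0.4, 0.7, -0.1]
finger_gap: 0.001
```

```bash
python3 look.py 4
```

```text
4.525 box [[-0.1631 -0.0002  0.1263]] tilt 28.1 [ 0.28  0.43  2.1  -0.96  0.36 -0.05] [-0.4  0.7 -0.1]
```

View pics/look4t.png

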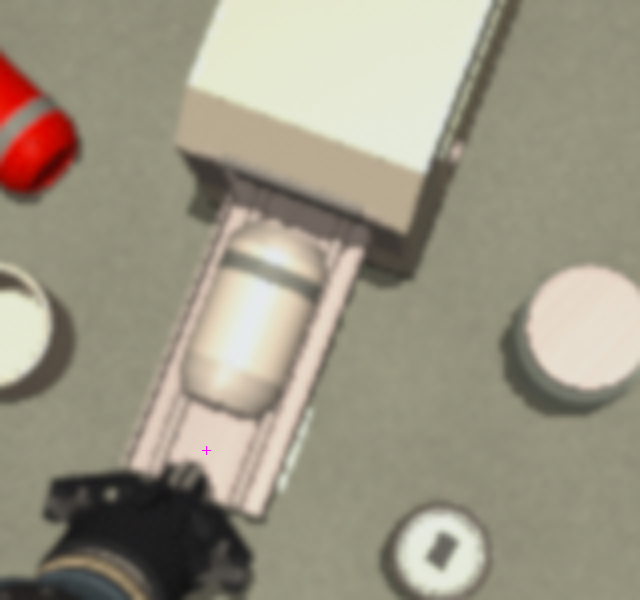

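View pics/look4s.png

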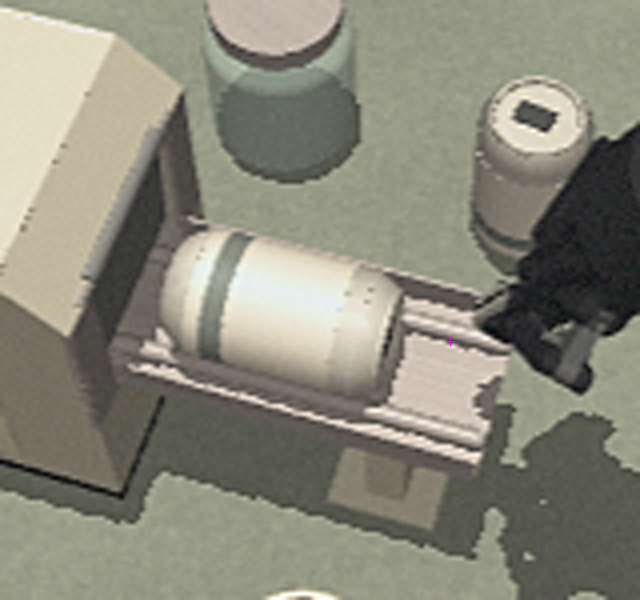

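The drawn fingertip (scene crop about 480,318) sits roughly 35 mm behind the reported TCP. TCP z=0.108 puts the tip on the can's flat end face whichever is right, so I'll go there and let the can's motion show where contact really is.

Run:
```python
from plan import *
rows(b2w(p,[-.16,0,.108])[0],rot(28,p[2]),2)
rows(b2w(p,[-.125,0,.108])[0],rot(28,p[2]),1)
```

```text
total [ 4.7  0.3 18. ] [-0.3  0.1 -0.2] norms 9.287180928453783 0.20320531229251534
[2.4, 0.2, 9.0, -0.2, 0.1, -0.1]
[4.7, 0.3, 18.0, -0.3, 0.1, -0.2]
total [-26.1   0.5  34.4] [-0.3  0.1 -0.2] norms 43.23689484249706 0.4064106245850307
[-26.1, 0.5, 34.4, -0.3, 0.1, -0.2]
```

Request:
drive_tool(
  motion=[2,0,9,0,0,0,0,5,0,18,0,0,0,0,1,0,20,0,0,0,0,-4,0,22.5,0,0,0,0,-8,0,25,0,0,0,0,-13,0,27.5,0,0,0,0,-13,0,27.5,0,0,0,0],
)

```text
t: 5.5
tcp_pos: [0.5013, 0.1449, 0.1082]
tool_rot: [0.178, 0.953, -0.046, 0.239]
force: [-0.0, 1.7, -0.1]
finger_gap: 0.005
```

```bash
python3 look.py 5
```

```text
5.5 box [[-0.1392 -0.0003  0.1082]] tilt 28.1 [ 0.25  0.49  2.08 -1.04  0.32  0.  ] [-0.   1.7 -0.1]
```

View pics/look5t.png

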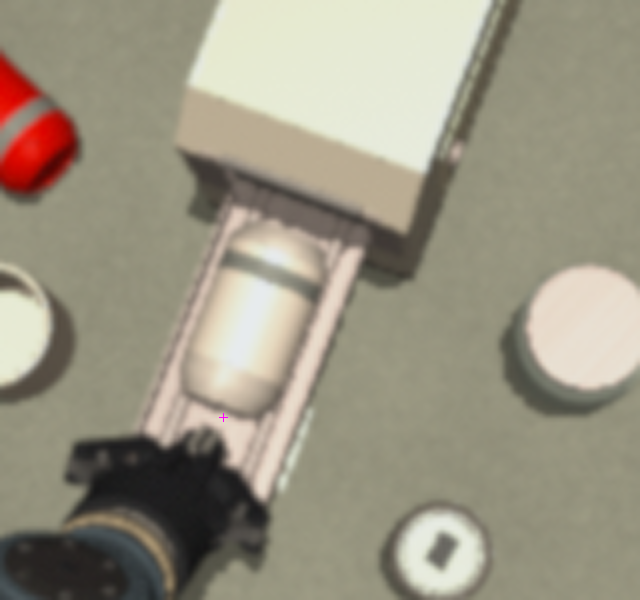

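View pics/look5s.png

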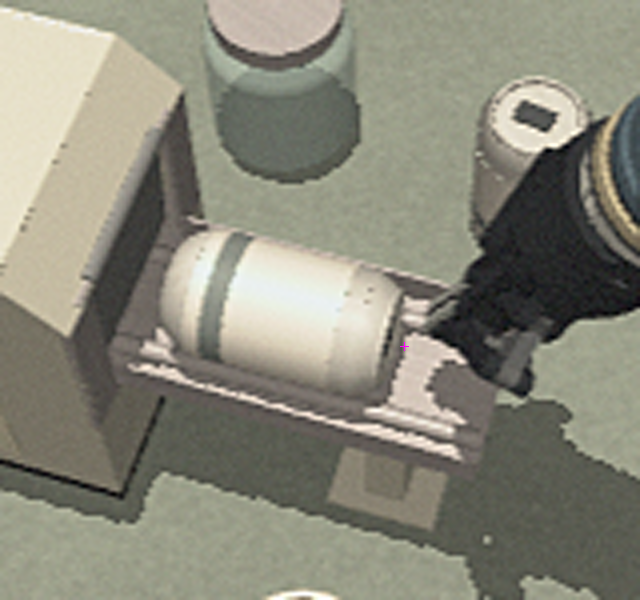

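Request:
drive_tool(
  motion=[-5,0,2.5,0,0,0,0,-10,0,5,0,0,0,0,-15,0,8,0,0,0,0,-20,0,10.5,0,0,0,0,-20,0,10.5,0,0,0,0],
)

```text
t: 6.22
tcp_pos: [0.5222, 0.1366, 0.1082]
tool_rot: [0.178, 0.953, -0.046, 0.239]
force: [0.1, -0.2, 0.4]
finger_gap: -0.002
```

```bash
python3 look.py 6
```

```text
6.225 box [[-0.1166 -0.0007  0.1082]] tilt 28.1 [ 0.21  0.5   2.04 -0.98  0.32 -0.09] [ 0.1 -0.2  0.4]
```

View pics/look6t.png

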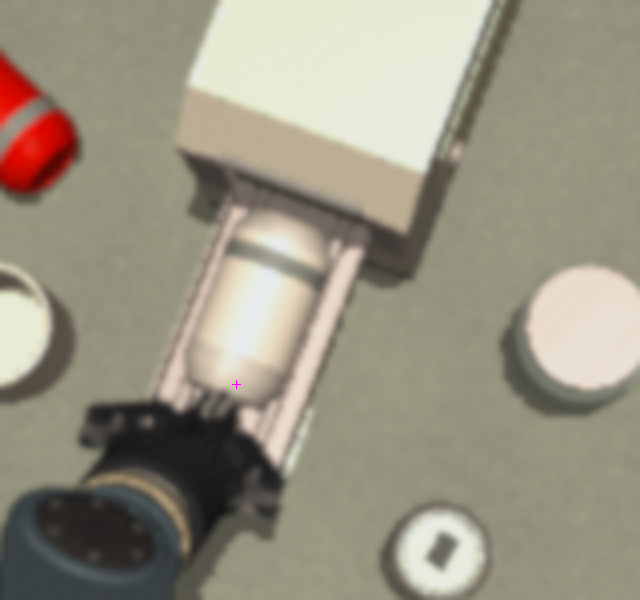

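View pics/look6s.png

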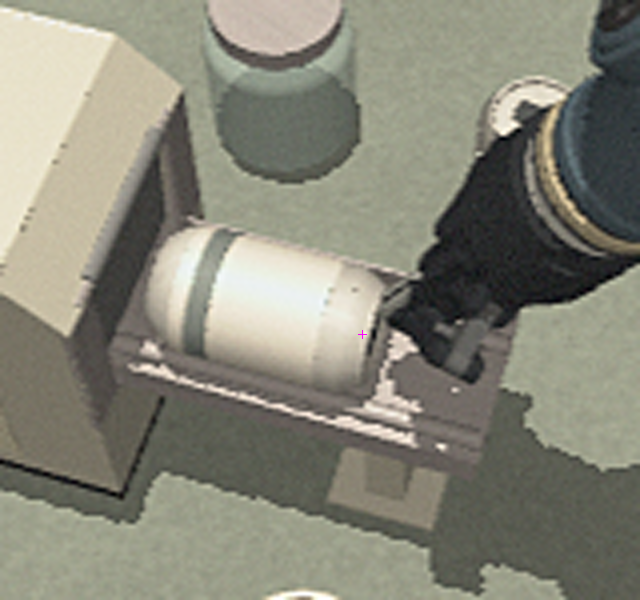

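The can has moved about 10 mm, and contact is at the drawn fingertips. So the real tips are behind the reported TCP. I'll measure tip, knuckles and can in both views, correcting the pixel shift.

```bash
cat >> plan.py <<'E'
sh=np.load("shift.npy")
def tri(T,S,a,b):
    f=lambda X:np.r_[proj(T,X[None])[0]+sh[:2]-a,proj(S,X[None])[0]+sh[2:]-b]
    r=least_squares(f,[.5,.15,.15]);return r.x,np.abs(r.fun).max().round(1)
E
python3 - <<'E'
from plan import *
T=load("top6.npz");S=load("scene6.npz");s=manip.sense();Rt=R.from_quat(s["tool_rot"])
t=lambda x,y:np.array([220+x/4-.4,100+y/4-.4]); c=lambda x,y:np.array([225+x/4-.4,160+y/4-.4])
for n,a,b in(("tip",t(218,396),c(390,312)),("knuckleL",t(86,428),c(474,377))):
    X,e=tri(T,S,a,b);print(n,w2b(p,X).round(4),e,"tool",(Rt.inv().apply(X-s["tcp_pos"])*1000).round(1))
for n,px in("rear",(238,402)),("front",(290,208)): print(n,w2b(p,ray(T,t(*px)-sh[:2],.123)).round(4))
E
python3 - <<'E'
import cv2,numpy as np
o=[]
for n,(x,y) in(("top",(230,180)),("scene",(300,200))):
    im=np.load(f"{n}6.npz")["color"][y:y+60,x:x+70,::-1]
    o.append(cv2.resize(cv2.convertScaleAbs(im,alpha=2.2,beta=15),None,fx=8,fy=8,interpolation=cv2.INTER_CUBIC)[:, :])
cv2.imwrite("pics/z6t.png",o[0]);cv2.imwrite("pics/z6s.png",o[1])
E
```

```text
tip [[-0.1312  0.0024  0.1496]] 0.4 tool [ -7.3   3.  -43.3]
knuckleL [[-0.1827  0.0583  0.2148]] 2.1 tool [   7.6   58.3 -125.4]
rear [[-0.1282 -0.0069  0.123 ]]
front [[-0.0014  0.0066  0.123 ]]
```

View pics/z6t.png

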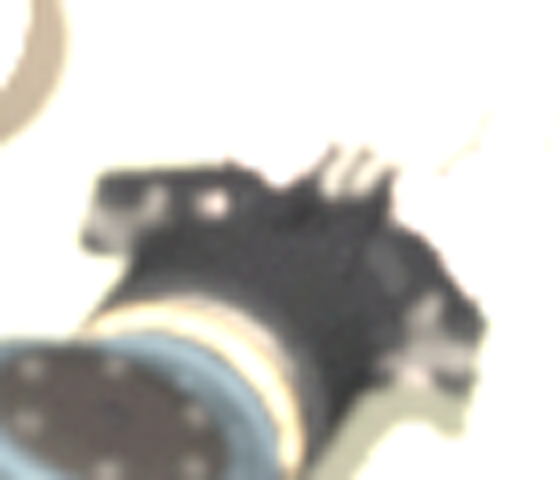

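View pics/z6s.png

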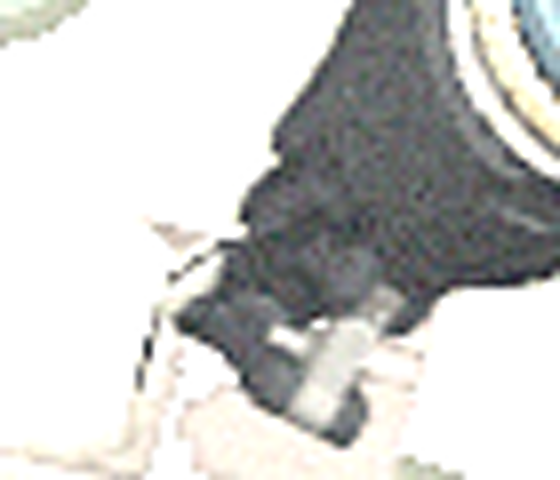

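```bash
cat >> plan.py <<'E'
L=.038
def tipnow():
    s=manip.sense();return w2b(p,s["tcp_pos"]-L*R.from_quat(s["tool_rot"]).as_matrix()[:,2])[0]
def tiprows(x,y,z,tilt,n):
    Rt=rot(tilt,p[2]);rows(b2w(p,[x,y,z])[0]+L*Rt.as_matrix()[:,2],Rt,n)
E
python3 - <<'E'
from plan import *
print(tipnow())
tiprows(-.148,0,.118,32,3)
E
```

```text
[-0.13519722 -0.00057273  0.14156805]
total [19.8  0.8 14.7] [-0.4 -3.9 -0.2] norms 8.220170194435466 1.3103213651298382
[6.6, 0.3, 4.9, -0.1, -1.3, -0.1]
[13.2, 0.6, 9.8, -0.2, -2.6, -0.1]
[19.8, 0.8, 14.7, -0.4, -3.9, -0.2]
```

Request:
drive_tool(
  motion=[9,0,-4,0,-1,0,0,15,0.5,5,0,-2,0,0,20,1,15,0,-4,0,0,20,1,15,0,-4,0,0],
)

```text
t: 6.82
tcp_pos: [0.5139, 0.1449, 0.0909]
tool_rot: [0.176, 0.946, -0.055, 0.266]
force: [-0.3, -0.2, 0.2]
finger_gap: -0.002
```

```bash
python3 look.py 7; python3 -c "
from plan import *
print(tipnow());tiprows(-.10,0,.116,36,4)"
```

```text
6.825 box [[-0.1274  0.0041  0.0909]] tilt 31.5 [ 0.27  0.55  2.09 -1.43  0.33  0.41] [-0.3 -0.2  0.2]
[-0.1463449   0.00465143  0.12407818]
total [-38.2  -3.8  31.1] [-0.7 -4.4  0. ] norms 12.347952957299238 1.1215702149634807
[-9.5, -1.0, 7.8, -0.2, -1.1, 0.0]
[-19.1, -1.9, 15.5, -0.3, -2.2, 0.0]
[-28.6, -2.9, 23.3, -0.5, -3.3, 0.0]
[-38.2, -3.8, 31.1, -0.7, -4.4, 0.0]
```

View pics/look7s.png

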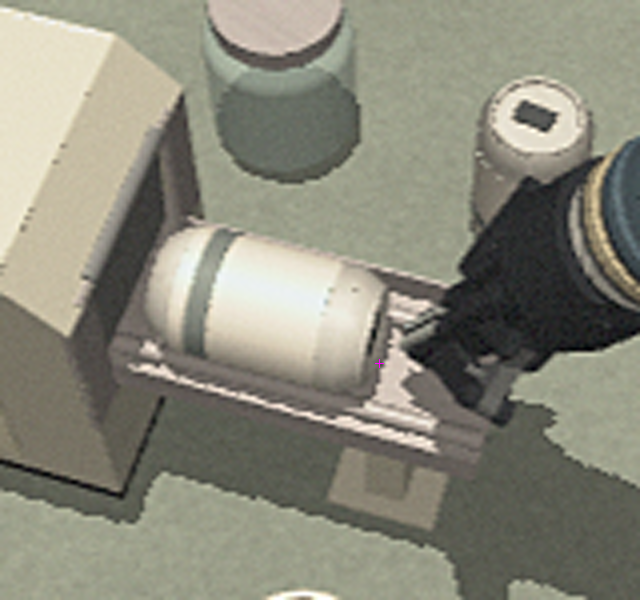

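View pics/look7t.png

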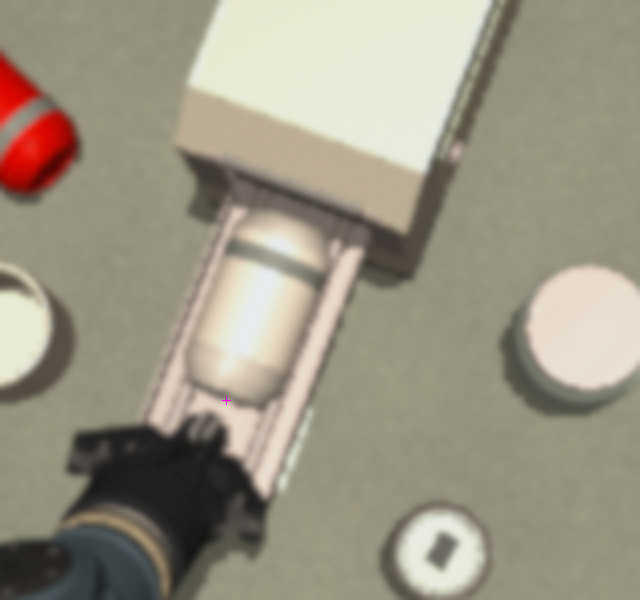

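The wrist joint q4 is at its limit (-1.43) here. I'll lean less while advancing, then lean more once the reach is longer.

```bash
python3 -c "
from plan import *
tiprows(-.125,0,.120,27,3);tiprows(-.095,0,.118,28,3)"
```

```text
total [-13.   -4.   14.6] [-0.7  4.6 -0. ] norms 6.65339638105711 1.5395766174658057
[-4.3, -1.3, 4.9, -0.2, 1.5, -0.0]
[-8.7, -2.7, 9.7, -0.5, 3.0, -0.0]
[-13.0, -4.0, 14.6, -0.7, 4.6, -0.0]
total [-38.2  -3.8  32. ] [-0.7  3.6 -0. ] norms 16.666940485697932 1.2110036072281807
[-12.7, -1.3, 10.7, -0.2, 1.2, -0.0]
[-25.5, -2.5, 21.4, -0.5, 2.4, -0.0]
[-38.2, -3.8, 32.0, -0.7, 3.6, -0.0]
```

Request:
drive_tool(
  motion=[-4,-1.5,5,0,2,0,0,-9,-3,10,-0.5,4,0,0,-13,-4,14.5,-0.7,4.6,0,0,-19,-4,19,-0.7,4,0,0,-25,-4,23,-0.7,4,0,0,-31,-4,27,-0.7,4,0,0,-38,-4,32,-0.7,3.6,0,0,-38,-4,32,-0.7,3.6,0,0],
)

```text
t: 7.92
tcp_pos: [0.5598, 0.1228, 0.0844]
tool_rot: [0.176, 0.954, -0.044, 0.238]
force: [0.2, 0.8, 0.2]
finger_gap: 0.004
```

```bash
python3 look.py 8; python3 -c "
from plan import *
print(tipnow());tiprows(-.065,0,.116,33,4)"
```

```text
7.925 box [[-0.0766 -0.0001  0.0844]] tilt 28.0 [ 0.16  0.57  1.99 -1.01  0.28 -0.1 ] [0.2 0.8 0.2]
[-0.09528602 -0.00029415  0.11780587]
total [-29.3   0.3  15.6] [ 0.  -5.1 -0. ] norms 8.293383578049713 1.2626925445257704
[-7.3, 0.1, 3.9, 0.0, -1.3, -0.0]
[-14.6, 0.2, 7.8, 0.0, -2.5, -0.0]
[-21.9, 0.2, 11.7, 0.0, -3.8, -0.0]
[-29.3, 0.3, 15.6, 0.0, -5.1, -0.0]
```

View pics/look8s.png

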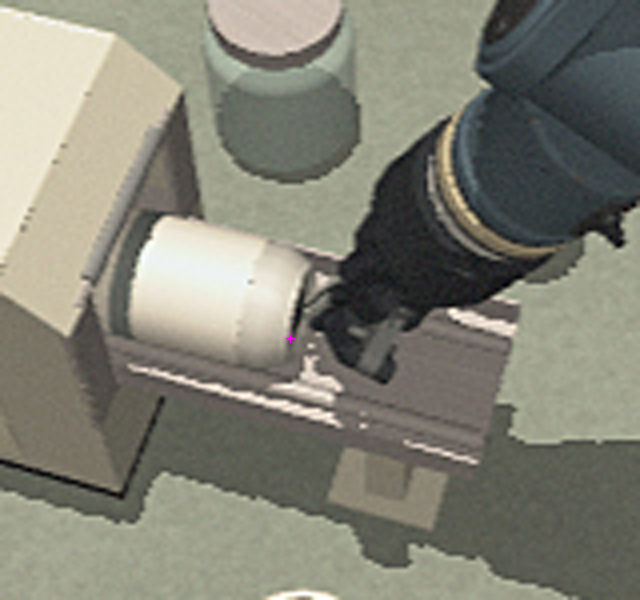

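The can is nosing in under the flap with no force reading. Before leaning further I'll fit a simple kinematic model to the logged poses, to find which leans the wrist limits allow at the end.

```bash
cat > kin.py <<'E'
import numpy as np
from scipy.optimize import least_squares
from scipy.spatial.transform import Rotation as R
def fk(q,k):
    h,a,b,e,c,d=k
    Y=lambda t:R.from_euler('y',t); Z=lambda t:R.from_euler('z',t)
    R1=Z(q[0]);R2=R1*Y(q[1]);R3=R2*Y(q[2]);R4=R3*Z(q[3]);R5=R4*Y(q[4]);R6=R5*Z(q[5])
    P=R1.apply([0,d,h])+R2.apply([0,0,a])+R3.apply([e,0,b])+R5.apply([0,0,c])
    return P,R6
D=[([-1.51248,.528345,1.43378,0,1.181406,-.178505],[.146618,-.606817,.191846]),
([-.950527,.34756,1.373706,.0011,1.422864,-.528187],[.421701,-.39876,.320215]),
([-.349112,.158749,1.637101,.00244,1.347782,-1.328859],[.459808,-.048406,.320874]),
([.331448,.164476,1.970637,-.543141,.668659,-.502172],[.465335,.163917,.257286]),
([.37,.4,2.15,-1.41,.43,.45],[.4823,.1542,.1629]),
([.28,.43,2.1,-.96,.36,-.05],[.4789,.1536,.1263]),
([.25,.49,2.08,-1.04,.32,0],[.5013,.1449,.1082]),
([.21,.5,2.04,-.98,.32,-.09],[.5222,.1366,.1082]),
([.27,.55,2.09,-1.43,.33,.41],[.5139,.1449,.0909]),
([.16,.57,1.99,-1.01,.28,-.10],[.5598,.1228,.0844])]
W=[1]*4+[.2]*6
def res(k): return np.concatenate([(fk(q,k)[0]-x)*1000*w for (q,x),w in zip(D,W)])
r=least_squares(res,[.2,.4,.4,0,.2,.1])
K=r.x
if __name__=="__main__":
    print(K.round(4));print(r.fun.reshape(-1,3).round(1).tolist())
    print((fk(D[3][0],K)[1]).as_quat().round(3))
E
python3 kin.py
```

```text
[0.2753 0.5883 0.3918 0.1148 0.3361 0.111 ]
[[0.0, 0.0, -0.0], [0.0, -0.0, -0.0], [-0.0, 0.0, 0.0], [0.1, -0.2, 0.2], [-0.5, 0.5, -0.2], [-0.2, -0.3, 0.1], [-0.5, 0.6, -0.5], [0.4, -0.2, -0.2], [0.1, 0.2, 0.2], [0.1, 0.1, -0.2]]
[-0.549  0.796 -0.212  0.144]
```

```bash
cat > ik.py <<'E'
from kin import *
from h import *
p=np.load("p.npy");L=.038
lo=np.array([-3.08,-.75,.22,-1.43,0.02]);hi=np.array([3.08,2.2,2.44,4.57,2.65])
def ik(x,y,z,tilt,dh=0,q0=None):
    yaw=p[2]+np.radians(dh);t=np.radians(tilt)
    v=np.array([np.sin(t)*np.cos(yaw),np.sin(t)*np.sin(yaw),-np.cos(t)])
    P=b2w(p,[x,y,z])[0]+L*v
    def f(q):
        X,Rr=fk(np.r_[q,0],K);return np.r_[(X-P)*10,Rr.as_matrix()[:,2]-v]
    best=None
    for s in ([q0] if q0 is not None else [[.16,.57,1.99,-1.,.3],[.1,.7,1.7,.5,.5],[.1,.7,1.7,2,.3],[.1,.7,1.7,4,.3]]):
        r=least_squares(f,np.clip(s,lo+1e-3,hi-1e-3),bounds=(lo,hi));e=np.abs(r.fun).max()
        if best is None or e<best[1]: best=(r.x,e)
    return best
E
python3 - <<'E'
from ik import *
for x in(-.09,-.05,-.02,.01):
  for dh in(0,15,30):
    for tilt in(20,25,30,35,40,45):
        q,e=ik(x,0,.116,tilt,dh);print(x,dh,tilt,q.round(2),"OK" if e<1e-3 else "--%.3f"%e)
E
```

```text
-0.09 0 20 [ 0.12  0.56  1.91 -0.42  0.39] OK
-0.09 0 25 [ 0.14  0.57  1.96 -0.74  0.31] OK
-0.09 0 30 [ 0.17  0.58  2.   -1.22  0.27] OK
-0.09 0 35 [0.19 0.6  2.05 4.57 0.31] OK
-0.09 0 40 [0.22 0.63 2.09 4.24 0.41] OK
-0.09 0 45 [0.25 0.68 2.13 4.06 0.54] OK
-0.09 15 20 [ 0.06  0.55  1.94 -0.18  0.31] OK
-0.09 15 25 [ 0.07  0.55  2.   -0.43  0.17] OK
-0.09 15 30 [0.08 0.57 2.06 4.57 0.09] --0.005
-0.09 15 35 [0.09 0.59 2.12 3.72 0.2 ] OK
-0.09 15 40 [0.1  0.63 2.17 3.51 0.37] OK
-0.09 15 45 [0.11 0.67 2.22 3.43 0.55] OK
-0.09 30 20 [0.   0.54 1.96 0.18 0.3 ] OK
-0.09 30 25 [-0.01  0.55  2.02  0.46  0.16] OK
-0.09 30 30 [-0.02  0.56  2.09  1.81  0.09] OK
-0.09 30 35 [-0.03  0.59  2.15  2.64  0.22] OK
-0.09 30 40 [-0.04  0.62  2.21  2.81  0.4 ] OK
-0.09 30 45 [-0.05  0.68  2.26  2.88  0.59] OK
-0.05 0 20 [ 0.08  0.59  1.83 -0.36  0.43] OK
-0.05 0 25 [ 0.1   0.59  1.88 -0.62  0.33] OK
-0.05 0 30 [ 0.12  0.6   1.93 -1.05  0.27] OK
-0.05 0 35 [0.14 0.62 1.99 4.57 0.28] --0.014
-0.05 0 40 [0.17 0.65 2.02 4.3  0.36] OK
-0.05 0 45 [0.19 0.68 2.06 4.07 0.49] OK
-0.05 15 20 [ 0.03  0.58  1.8
[... 1441 characters left out ...]
 0.07  0.63  1.82 -0.8   0.3 ] OK
0.01 0 35 [ 0.09  0.65  1.87 -1.32  0.26] OK
0.01 0 40 [0.11 0.67 1.91 4.45 0.31] OK
0.01 0 45 [0.12 0.7  1.95 4.13 0.41] OK
0.01 15 20 [-0.02  0.62  1.74 -0.07  0.44] OK
0.01 15 25 [-0.01  0.62  1.8  -0.13  0.29] OK
0.01 15 30 [-0.01  0.62  1.86 -0.33  0.15] OK
0.01 15 35 [-0.    0.63  1.92  4.39  0.06] OK
0.01 15 40 [0.   0.65 1.97 3.49 0.19] OK
0.01 15 45 [0.01 0.69 2.03 3.36 0.36] OK
0.01 30 20 [-0.07  0.62  1.75  0.18  0.45] OK
0.01 30 25 [-0.08  0.61  1.81  0.33  0.31] OK
0.01 30 30 [-0.09  0.62  1.88  0.72  0.19] OK
0.01 30 35 [-0.1   0.63  1.94  1.7   0.15] OK
0.01 30 40 [-0.11  0.65  1.99  2.38  0.25] OK
0.01 30 45 [-0.12  0.68  2.05  2.62  0.4 ] OK
```

Reachable plan: lean about 30° at x=-0.03, ending at about 34° at x=+0.01, which keeps q4 around -1.2.

```bash
python3 -c "
from plan import *
tiprows(-.04,0,.120,30,7)"
```

```text
total [-51.2   0.3  23.9] [ 0.  -2.1 -0. ] norms 8.078365785184083 0.29298430137792647
[-7.3, 0.0, 3.4, 0.0, -0.3, -0.0]
[-14.6, 0.1, 6.8, 0.0, -0.6, -0.0]
[-22.0, 0.1, 10.3, 0.0, -0.9, -0.0]
[-29.3, 0.2, 13.7, 0.0, -1.2, -0.0]
[-36.6, 0.2, 17.1, 0.0, -1.5, -0.0]
[-43.9, 0.3, 20.5, 0.0, -1.8, -0.0]
[-51.2, 0.3, 23.9, 0.0, -2.1, -0.0]
```

Request:
drive_tool(
  motion=[-7,0,3.5,0,-0.3,0,0,-14.5,0,7,0,-0.6,0,0,-22,0,10,0,-0.9,0,0,-29,0,13.5,0,-1.2,0,0,-36.5,0,17,0,-1.5,0,0,-44,0,20.5,0,-1.8,0,0,-51,0,24,0,-2,0,0,-51,0,24,0,-2,0,0],
)

```text
t: 9.02
tcp_pos: [0.6123, 0.1027, 0.0871]
tool_rot: [0.175, 0.95, -0.047, 0.255]
force: [0.1, -0.5, -0.8]
finger_gap: -0.001
```

```bash
python3 look.py 9; python3 -c "
from plan import *
print(tipnow());tiprows(-.01,0,.121,32,5)"
```

```text
9.025 box [[-0.0204 -0.0003  0.0871]] tilt 30.0 [ 0.11  0.6   1.91 -0.97  0.28 -0.2 ] [ 0.1 -0.5 -0.8]
[-0.04018496 -0.00042756  0.11982962]
total [-28.1   0.5  14. ] [-0.  -2.1 -0. ] norms 6.282858539357137 0.4117461304274494
[-5.6, 0.1, 2.8, -0.0, -0.4, -0.0]
[-11.2, 0.2, 5.6, -0.0, -0.8, -0.0]
[-16.9, 0.3, 8.4, -0.0, -1.2, -0.0]
[-22.5, 0.4, 11.2, -0.0, -1.6, -0.0]
[-28.1, 0.5, 14.0, -0.0, -2.1, -0.0]
```

View pics/look9s.png

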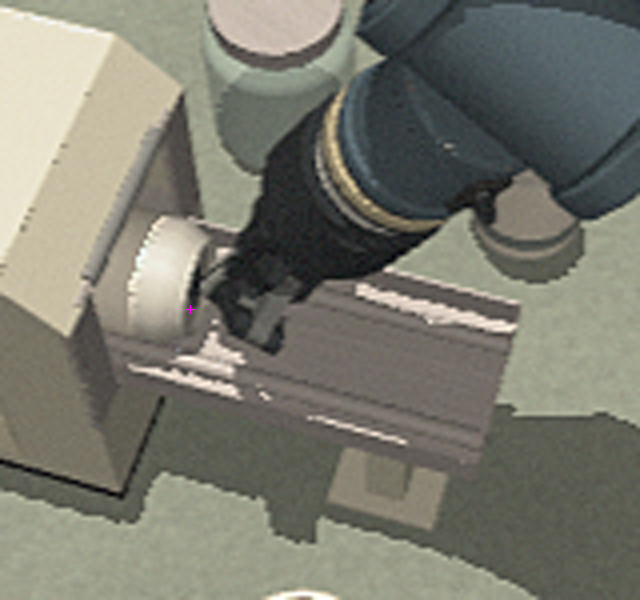

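View pics/look9t.png

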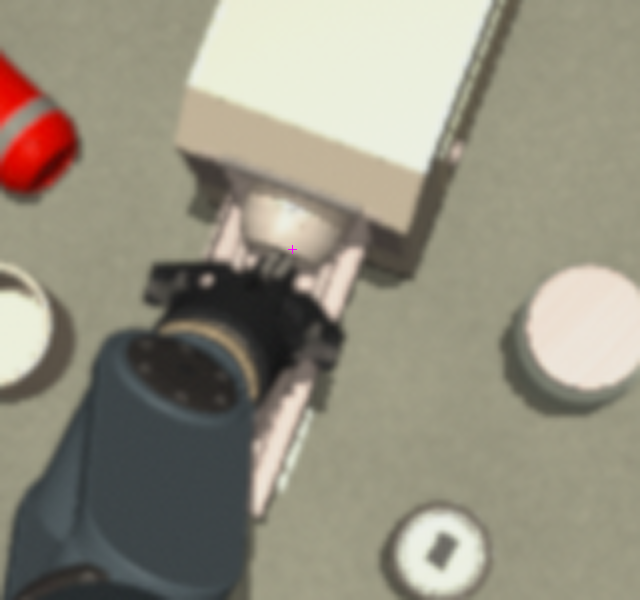

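Request:
drive_tool(
  motion=[-5.5,0,3,0,-0.4,0,0,-11,0,5.5,0,-0.8,0,0,-17,0,8.5,0,-1.2,0,0,-22.5,0.5,11,0,-1.6,0,0,-28,0.5,14,0,-2,0,0,-28,0.5,14,0,-2,0,0],
)

```text
t: 9.88
tcp_pos: [0.6412, 0.0919, 0.0887]
tool_rot: [0.175, 0.945, -0.05, 0.271]
force: [0.4, 0.6, 0.5]
finger_gap: 0.002
```

```bash
python3 look.py 10; python3 -c "
from plan import *
print(tipnow());tiprows(.008,0,.121,34,4)"
```

```text
9.875 box [[0.0105 0.     0.0887]] tilt 32.0 [ 0.09  0.62  1.87 -1.04  0.27 -0.16] [0.4 0.6 0.5]
[-1.01561410e-02 -4.51166679e-05  1.20863946e-01]
total [-16.9   0.1   9.5] [-0.  -2.1 -0. ] norms 4.832538441007595 0.5184563204103303
[-4.2, 0.0, 2.4, -0.0, -0.5, -0.0]
[-8.4, 0.0, 4.7, -0.0, -1.0, -0.0]
[-12.6, 0.1, 7.1, -0.0, -1.6, -0.0]
[-16.9, 0.1, 9.5, -0.0, -2.1, -0.0]
```

View pics/look10s.png

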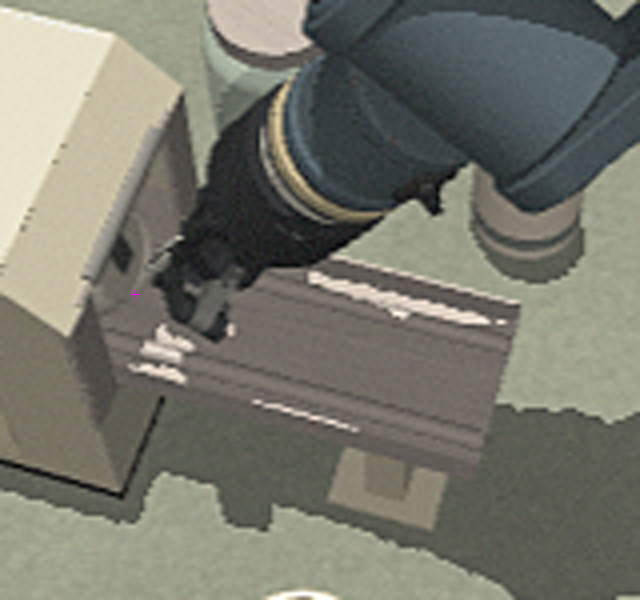

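View pics/look10t.png

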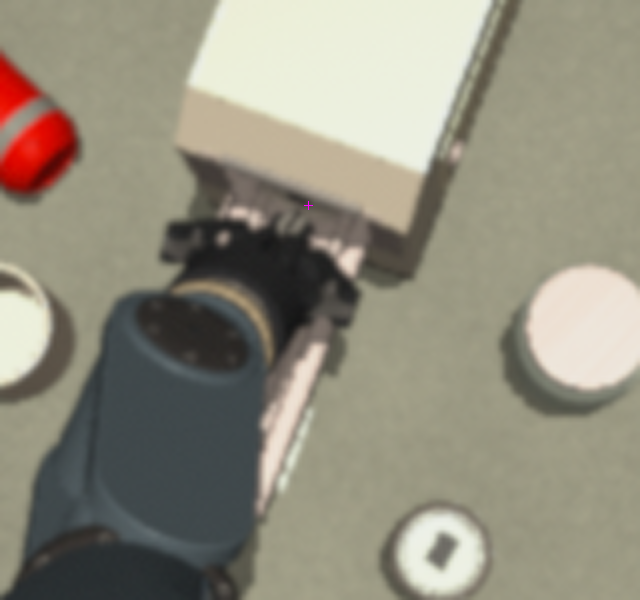

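Request:
drive_tool(
  motion=[-4,0,2.5,0,-0.5,0,0,-8.5,0,5,0,-1,0,0,-12.5,0,7,0,-1.5,0,0,-17,0,9.5,0,-2,0,0,-17,0,9.5,0,-2,0,0],
)

```text
t: 10.6
tcp_pos: [0.6592, 0.085, 0.0895]
tool_rot: [0.174, 0.941, -0.053, 0.287]
force: [0.1, 0.3, 0.0]
finger_gap: 0.001
```

```bash
python3 look.py 11; python3 -c "
from plan import *
print(tipnow());tiprows(.018,0,.121,35,2)"
```

```text
10.6 box [[ 0.0297 -0.0001  0.0895]] tilt 33.9 [ 0.08  0.63  1.86 -1.16  0.27 -0.04] [0.1 0.3 0. ]
[ 0.00813487 -0.00012953  0.12099147]
total [-8.9  0.2  5.5] [-0.  -1.1 -0. ] norms 5.233365398654332 0.5421163581387707
[-4.5, 0.1, 2.7, -0.0, -0.5, -0.0]
[-8.9, 0.2, 5.5, -0.0, -1.1, -0.0]
```

View pics/look11s.png

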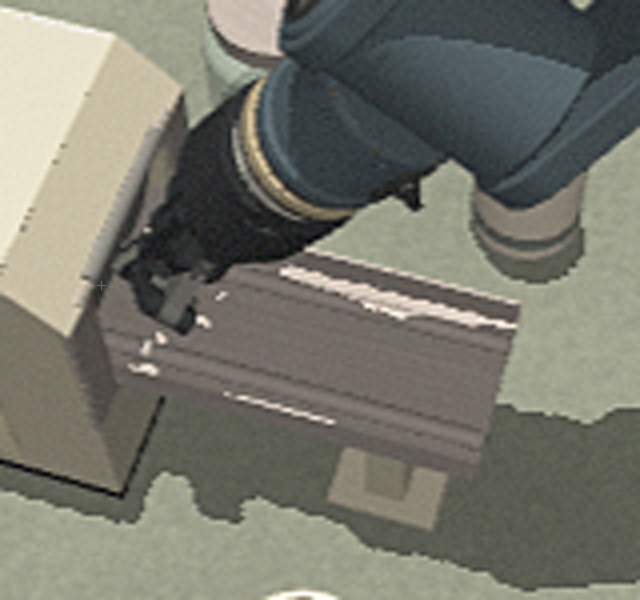

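View pics/look11t.png

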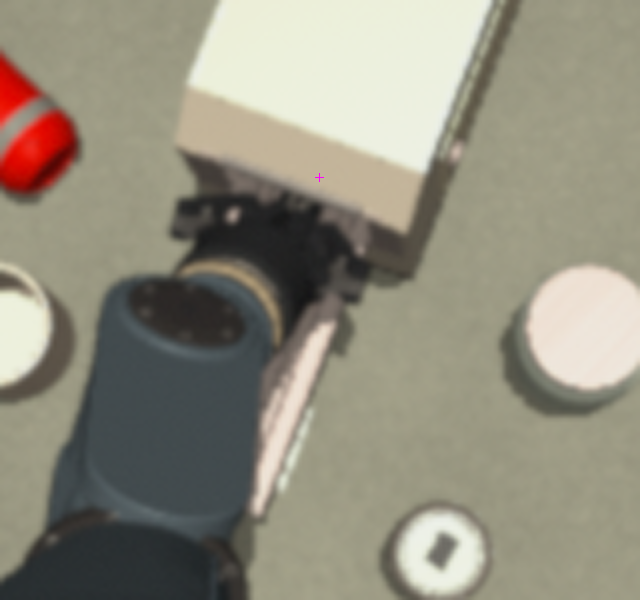

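Run:
```python
import cv2,numpy as np
o=[]
for k in(10,11):
    im=np.load(f"scene{k}.npz")["color"][185:255,240:290,::-1]
    o.append(cv2.resize(cv2.convertScaleAbs(im,alpha=1.7),None,fx=8,fy=8,interpolation=cv2.INTER_CUBIC))
cv2.imwrite("pics/op11.png",np.hstack(o))
```

```text
(no output)
```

View pics/op11.png

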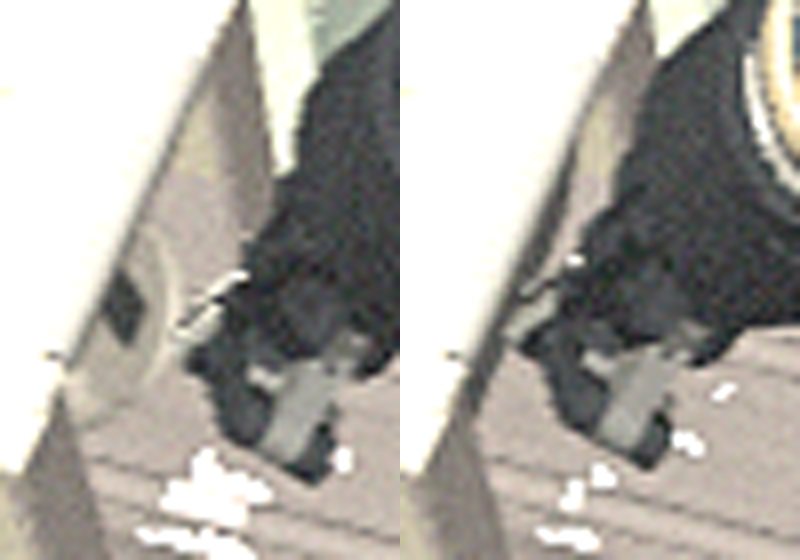

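The can end visible in the previous frame (op11 left, about 125,300) is gone. A dark plate, the flap, now seems to rest on the fingertips. I'll withdraw along the same path and look.

```bash
python3 -c "
from plan import *
tiprows(-.055,0,.123,29,7)"
```

```text
total [ 54.5   0.1 -37. ] [-0.   4.9 -0. ] norms 9.416651168532477 0.7024374892180761
[7.8, 0.0, -5.3, -0.0, 0.7, -0.0]
[15.6, 0.0, -10.6, -0.0, 1.4, -0.0]
[23.4, 0.0, -15.9, -0.0, 2.1, -0.0]
[31.2, 0.1, -21.2, -0.0, 2.8, -0.0]
[38.9, 0.1, -26.5, -0.0, 3.5, -0.0]
[46.7, 0.1, -31.7, -0.0, 4.2, -0.0]
[54.5, 0.1, -37.0, -0.0, 4.9, -0.0]
```

Request:
drive_tool(
  motion=[8,0,-5.5,0,0.7,0,0,15.5,0,-10.5,0,1.4,0,0,23.5,0,-16,0,2.1,0,0,31,0,-21,0,2.8,0,0,39,0,-26.5,0,3.5,0,0,46.5,0,-32,0,4.2,0,0,54.5,0,-37,0,4.9,0,0,54.5,0,-37,0,4.9,0,0],
)

```text
t: 11.7
tcp_pos: [0.5967, 0.1089, 0.0898]
tool_rot: [0.176, 0.952, -0.045, 0.246]
force: [0.2, -0.2, 0.2]
finger_gap: -0.002
```

```bash
python3 look.py 12; python3 -c "
from plan import *
print(tipnow());tiprows(-.13,0,.19,20,7)"
```

```text
11.7 box [[-0.0372 -0.0001  0.0898]] tilt 29.0 [ 0.12  0.58  1.93 -0.92  0.29 -0.24] [ 0.2 -0.2  0.2]
[-5.48107695e-02  5.44007480e-05  1.23082714e-01]
total [ 39.2  -0.1 -95.5] [-0.  9. -0.] norms 14.745294561935138 1.290800080569383
[5.6, -0.0, -13.6, -0.0, 1.3, -0.0]
[11.2, -0.0, -27.3, -0.0, 2.6, -0.0]
[16.8, -0.0, -40.9, -0.0, 3.9, -0.0]
[22.4, -0.1, -54.6, -0.0, 5.2, -0.0]
[28.0, -0.1, -68.2, -0.0, 6.5, -0.0]
[33.6, -0.1, -81.8, -0.0, 7.7, -0.0]
[39.2, -0.1, -95.5, -0.0, 9.0, -0.0]
```

View pics/look12s.png

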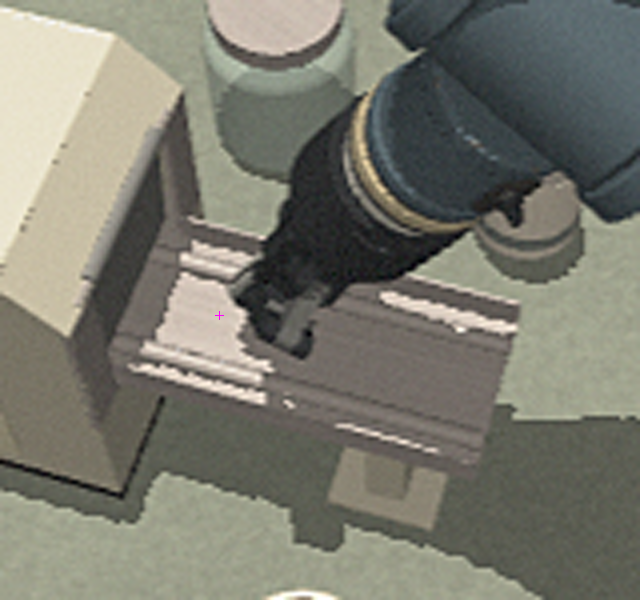

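View pics/look12t.png

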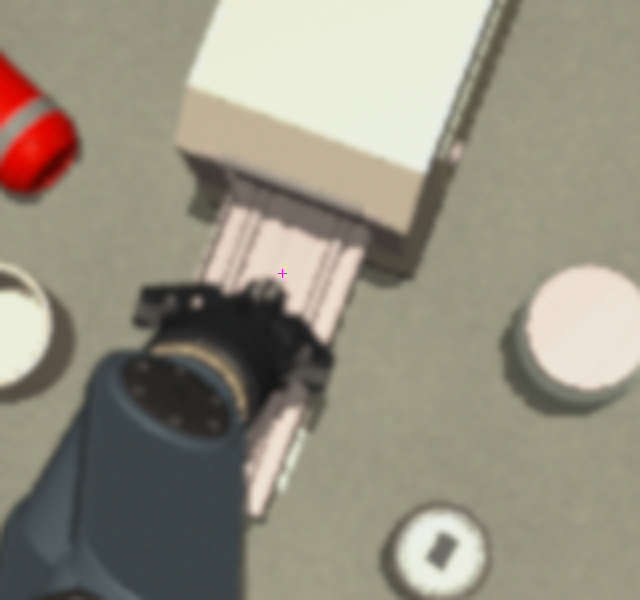

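The trough is empty and the dark flap is hanging shut in the opening. I'll lift clear and check once more.

Request:
drive_tool(
  motion=[6,0,-14,0,1,0,0,11,0,-27,0,2.5,0,0,17,0,-41,0,4,0,0,22,0,-55,0,5,0,0,28,0,-68,0,6.5,0,0,34,0,-82,0,8,0,0,39,0,-95,0,9,0,0,39,0,-95,0,9,0,0],
)

```text
t: 12.8
tcp_pos: [0.523, 0.1373, 0.1547]
tool_rot: [0.179, 0.968, -0.031, 0.172]
force: [0.3, -0.2, -0.5]
finger_gap: -0.0
```

```bash
python3 look.py 13
python3 - <<'E'
import cv2,numpy as np
im=np.load("scene13.npz")["color"][170:260,230:300,::-1]
a=cv2.resize(cv2.convertScaleAbs(im,alpha=1.7),None,fx=5,fy=5,interpolation=cv2.INTER_CUBIC)
im=np.load("scene0.npz")["color"][170:260,230:300,::-1]
b=cv2.resize(cv2.convertScaleAbs(im,alpha=1.7),None,fx=5,fy=5,interpolation=cv2.INTER_CUBIC)
cv2.imwrite("pics/op13.png",np.hstack([b,a]))
A=np.load("top0.npz")["color"];B=np.load("top13.npz")["color"];d=cv2.absdiff(A,B).max(2)
for n,(x,y) in dict(mug=(218,182),full=(329,238),jar=(366,183)).items(): print(n,(d[y-22:y+23,x-22:x+23]>40).sum())
E
```

```text
12.8 box [[-0.1161  0.0003  0.1547]] tilt 20.1 [ 0.16  0.39  1.92 -0.33  0.55 -0.79] [ 0.3 -0.2 -0.5]
mug 23
full 0
jar 0
```

View pics/op13.png

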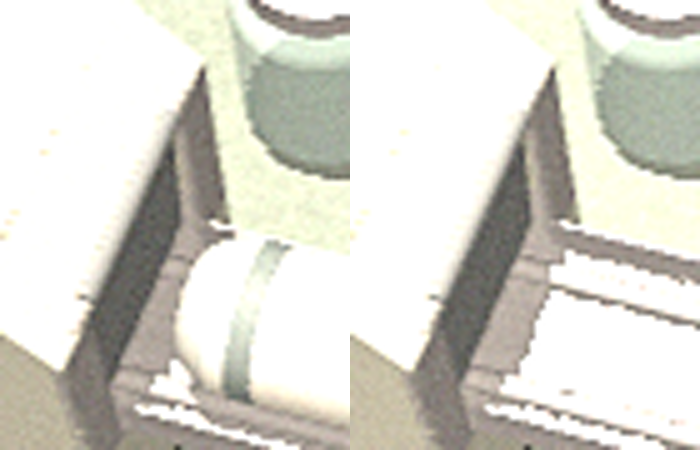

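View pics/look13t.png

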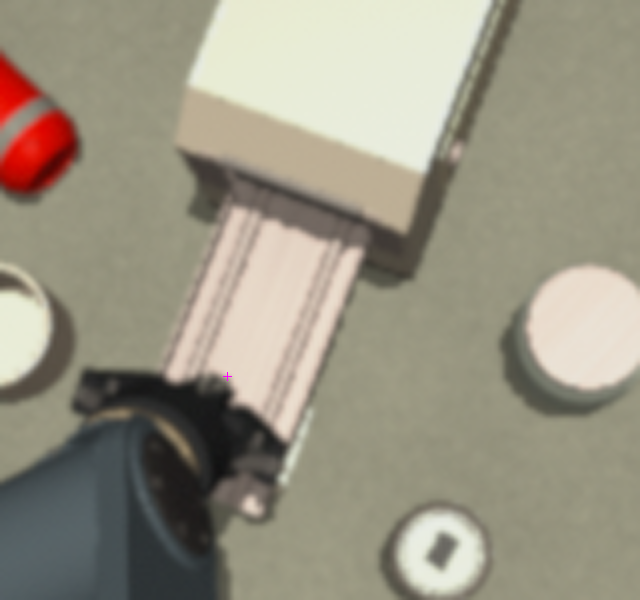

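The flap looks exactly as it did at the start (op13, left and right), and the trough is empty. The full can and jar are unchanged. The 23 changed pixels in the mug window come from the gripper at its edge. Handing in.

```bash
python3 -c "
from station import manip
print(manip.sign_off(), manip.sense()['t'])"
```

```text
the job is handed in; nothing more can be done
the job is handed in; nothing more can be done
```

I slid the can along the trough with shut, leaning fingers (28–34°). It went in under the flap and dropped, and I drew the fingers back out and handed in at about 13 s.

**Last checks:**
- **Trough and flap:** the trough is empty, and the flap looks the same as in the first picture (shut).
- **Forces:** the tool's force reading never passed about 2 N, and it stood clear with no contact at the end.
- **Other objects:** the full can and the jar show no changed pixels. The mug's window shows 23, which I put down to the gripper at its edge, but I did not check that separately.

**What disagreed or could not be seen:**
- **Fingertips:** they showed up, and touched the can, about 35–40 mm behind the reported TCP, so I steered by the visible tips.
- **Camera views:** my first fit of the box differed by about 8 mm between the two views. After correcting two mis-assigned corner points and a small pixel shift, most points fitted to about 1 px, the worst 2.6 px.
- **Wrist:** joint 4 reached -1.43, its limit, once, so I leaned the fingers less there and went on.
- **The can inside the box:** neither camera can see it. That it dropped is inferred from the empty trough and the shut flap.
- **Flap opening:** I did not measure how far it opened. That it opened far enough is inferred from the can's position under it.

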